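Clip a clamp on a brush box as a handle and hold its lid open

ROBOT

A 7-joint arm with a two-finger parallel gripper is mounted at the origin on the work surface. World frame = base frame: x ahead of the robot, y to its left, z up, the work surface at z = 0. Lengths are in m, angles in rad, forces in N, time in s.
With the tool pointing down it reaches from about 0.35 to 0.9 m from the base axis. Payload 8.1 kg.
Tool frame: the origin (TCP) lies between the finger pads; the fingertips stand 17 mm ahead of it and the grasp point (between the pads) lies 2 mm behind it (robot.tcp_to_tips is the distance from the TCP to the fingertips, in m); z points along the fingers, y is the direction in which the jaws open and shut (so a half turn about z gives the same grasp; the last joint's range is limited). The gripper opens to 92 mm and grips with 3 to 60 N. Pads are 19 mm wide; open, the fingers measure 130 mm over their backs; the gripper's body (75 mm by 190 mm) begins 47 mm behind the grasp point.
Start: joints at [-1.224, 0.434, 0.025, 1.573, -0.012, 1.134, -0.075], TCP at [0.272, 0.563, 0.214] pointing down, gripper open.
Joint ranges: [-2.62, 2.62], [-0.44, 2.09], [-1.27, 1.32], [0.08, 2.57], [-1.32, 4.46], [0.12, 2], [-2.74, 2.74]. Speed limits (rad/s): [2.22, 2.22, 3.01, 3.01, 3.14, 3.14, 3.14].

INTERFACE

Orientations are given as a unit quaternion [w, x, y, z].
In Python, from station import robot gives the robot as it stands.
- The arm moves only by the shell command python3 -m pendant 'ROWS' [OPENING] [FORCE]. ROWS is JSON, a list of rows, each an object with "travel": the shift along the tool's x, y, z in m, a list of three; "angular": the turn, a rotation vector about the tool's x, y, z in degrees, a list of three. A call has 1 to 20 rows; each row is the pose to reach, as a shift and turn from the pose commanded when the call began, along the tool's axes at that moment; what a row does not reach only later rows make up. A row lasts 1/12 s, in which the tool goes at most 41.7 mm and 7.16 degrees, less where a joint would pass 70% of its speed; a pose out of reach is approached as far as the arm can. A call with a gripper value outside its range is refused whole. OPENING is the finger opening in m, from 0 to 0.0918, set as the call begins (- or left out, the last holds). The fingers move at their own pace and stop on an object; FORCE is the grip in N (left out, the last holds). Time passes only in rows, so rows that repeat a pose let the fingers close. It gives the time, the measured TCP pose, the force and the opening at its end, in the units of the state.
- robot.get_state(): the state, without advancing time (a new reading comes with each control period).
- robot.capture(name): name is "scene" or "top"; returns a dict with "image" (384x512x3 uint8, red, green, blue), "mtx" (3x3 intrinsics, pixels), "dist" ([k1, k2, p1, p2, k3] as OpenCV has them; the pictures are not rectified), "origin" and "rotation" of the camera in the world. Camera axes: x right, y down, z forward; pixel columns grow to the right and rows downward; lengths in m; the calibration is good to about 2 mm. A picture is of the moment at which its call begins. There is no depth.
- robot.sign_off(): hands the job in, once; it reports no verdict.
The state is a dict: "time": time; "q": joint angles; "joint_vel": joint speeds; "effort": joint torques, N m; "tcp_pos": TCP position; "ee_rot": TCP orientation; "contact_force": force on the tool from outside, world axes, zero at the start; "wrist_torque": the same for the moment, N m; "grip_width": finger opening in m.
Only numpy, scipy, OpenCV 4.12 (cv2) and the standard library are available. Lean on these libraries where they do the work, as an engineer would, in place of code of your own. Each camera call takes 0.05 s, during which the arm holds its last target.

TASK

The brush box's lid has lost its knob and only a thin upright metal lip is left, so clip the spring clamp down over the middle of that lip and let go of it, then take hold of the clamp alone (not the lid or lip) and lift the lid with it to 35 degrees, so that the painter across the table can reach in. The lid would fall shut, so finish while still holding it there by the clamp, steady and with the clamp still clipped on. Leave the jar, the tub and the can where they stand.

Things in the scene. Friction and masses are not known exactly. Their poses are not given: they have to be found in the camera images.
- box: Plywood brush box, fixed, 180 (x) x 200 (y) x 80 mm high, open-topped under its lid. Origin: centre of its underside; z up. The hinge is along its -x side (towards the robot); the lid's free edge is on its +x side. The closed lid is a flat 180 x 200 x 6 mm plywood board, its top face 86.5 mm above the table; 150 mm from the hinge line stands a small metal lip.
- lid (a joint): Opening angle of the lid, rad: 0 is shut, growing as its far edge rises and swings towards the robot; 35 degrees is 0.611. The lid weighs about 0.3 kg (about 1.6 N to lift at the lip) and falls shut when let go. Nothing stops it before 1.5 rad.
- lid_hinge (a point): Point on the hinge axis, at the middle of the lid's width, at the level of the lid's underside (80.5 mm above the table). Turns with the lid: x runs from the hinge towards the free edge, y along the hinge axis, z out of the lid's top face.
- lip (a point): Centre of the lip on the lid: an upright aluminium plate 5 mm thick (x), 36 mm wide (y), 24 mm high above the lid, midway along the lid's width. This point is 12 mm above the lid's top face, 150 mm along x and 18 mm along z from the hinge point. Axes as lid_hinge.
- clamp: Loose steel spring clamp, 0.11 kg, like a bulldog clip standing on its jaws' feet, 79 mm high. Origin: bottom, between the feet; z up. One jaw and handle on each x side, opening along x; either way round fits. Jaws 40 mm wide (y), inner faces 3 to 27 mm above the feet, which turn outwards (26 mm over both). This frame belongs to the -x half and leans by half the jaw angle.
- clamp_jaw (a joint): Angle between the clamp's halves, rad: 0 at rest, 0.12 on the 5 mm lip (pressing about 13 N a side), 0.6 fully squeezed (jaws 20 mm apart). Squeeze its two handle bars (round, 10 mm, 34 mm long in y, centred 74 mm above the feet, 47 mm over both) together along x: 6 N at first, 14 N to the stop, where they measure about 25 mm and have risen 3 mm.
- clamp_pivot (a point): Centre of the clamp's pivot: a dark barrel, 14 mm diameter, 48 mm long (y), its ends 4 mm proud of the jaws; pinching it by its ends, along y, does not open the jaws, and it can turn between the fingers as the lid swings. 36 mm above the feet, and above the lid's top face when fully down on the lip. Axes as clamp.
- clamp_bite (a point): Point between the clamp's jaw faces, 12.5 mm above the feet; it comes to the centre of the lip when the clamp is on.
- jar: Closed paint jar, 60 mm diameter, 75 mm high, loose. Origin: centre of its underside.
- tub: Open white plastic tub, 84 mm across the rim, 90 mm high, loose. Origin: centre of its underside.
- can: Plain closed aluminium can, 64 mm diameter, 130 mm high, loose. Origin: centre of its underside.
Not all that is in view belongs to the job. What is shaped like the clamp but orange is not meant. What is shaped like the jar but turquoise is not meant.

How it is judged:
On the way:
1. the clamp is clipped over the lip of the shut lid, and let go (distance between clamp_bite and lip below 0.013 m and value of joint clamp_jaw between 0.06 and 0.22 rad and contact force between the fingers and clamp below 0.1 N and value of joint lid below 0.05 rad), for 0.3 s.
At the end, for the whole second after the job is handed in: The lid is held still (under 0.05 rad/s) at 35 degrees, give or take 5; the clamp is still clipped on the lip (its jaw point within 13 mm of the lip's centre, jaw angle 0.06 to 0.22 rad); the fingers hold the clamp and neither fingers nor arm touch the box, lid or lip; no bystander touches the box (distance between clamp_bite and lip below 0.013 m and value of joint clamp_jaw between 0.06 and 0.22 rad and value of joint lid between 0.524 and 0.698 rad and velocity of joint lid between -0.05 and 0.05 rad/s and contact force between the fingers and clamp above 0.5 N and contact force between clamp and box above 0.5 N and contact force between each of the fingers, the arm and box below 0.2 N and contact force between box and jar below 0.2 N and contact force between box and tub below 0.2 N and contact force between box and can below 0.2 N); the arm keeps its last pose, push and grip.
It fails at once if the lid is lifted by the fingers or arm instead of by the clamp (value of joint lid above 0.08 rad and contact force between any of the fingers, the arm and box above 1.5 N).
It fails at once if a bystander is moved by more than 30 mm (distance of any of jar, tub, can from where it was at the start of the episode above 0.03 m).
It also fails if it takes over 61 s, if anything falls off the work surface, if the arm or the gripper's body presses on something with over 40 N, if the wrist force passes 120 N, or if a joint passes its speed limit or range.

## Working session

There is one attempt and no reset: what is moved stays moved. The work goes in short steps, Python scripts to look and compute and a shell command to move; the robot and the scene stay as the last step left them, time stands still between calls to the robot, and variables do not carry over. Pictures are saved under pics/ and viewed, and the job is handed in when it is done.

```bash
ls; mkdir -p pics; python3 - <<'E'
from station import robot
import cv2
for n in("scene","top"):
    c=robot.capture(n); cv2.imwrite(f"pics/{n}0.png",c["image"][:,:,::-1]); print(n,c["mtx"],c["dist"],c["origin"],c["rotation"])
print(robot.get_state())
E
```

```text
pics
scene [[469.59913242   0.         255.92684325]
 [  0.         469.59913242 191.82290186]
 [  0.           0.           1.        ]] [-0.07370795  0.          0.          0.          0.        ] [ 1.51381612 -0.26239311  0.90235932] [-0.34601414  0.71536485  0.54877732 -0.25955885]
top [[446.03374923   0.         251.49199527]
 [  0.         446.03374923 196.97156777]
 [  0.           0.           1.        ]] [0.01945201 0.         0.         0.         0.        ] [ 0.50111432 -0.01594403  1.37437666] [-0.0291579   0.70695397 -0.70654005  0.01292547]
{'time': 0.1, 'q': array([-1.22360195,  0.43514022,  0.02495285,  1.57400927, -0.01160027,
        1.13396186, -0.07507487]), 'joint_vel': array([ 0.00110601, -0.0019848 ,  0.00168614, -0.00410745,  0.00198513,
        0.00196174, -0.00074833]), 'effort': array([ 3.48197485e-03, -6.69129539e+01,  9.88298357e-01, -3.15147257e+01,
       -6.04960229e-02,  3.73788038e-02,  3.79944993e-05]), 'tcp_pos': array([0.27157277, 0.56239805, 0.21333011]), 'ee_rot': array([-9.58573749e-05,  2.23018573e-01,  9.74813954e-01, -6.80196766e-04]), 'contact_force': array([ 0.28380621, -0.69083128,  0.42569627]), 'wrist_torque': array([-0.00974368, -0.00680087, -0.00249516]), 'grip_width': 0.0919117733979151}
```

View pics/scene0.png

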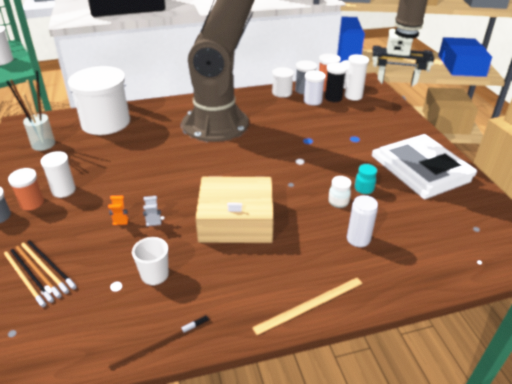

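View pics/top0.png

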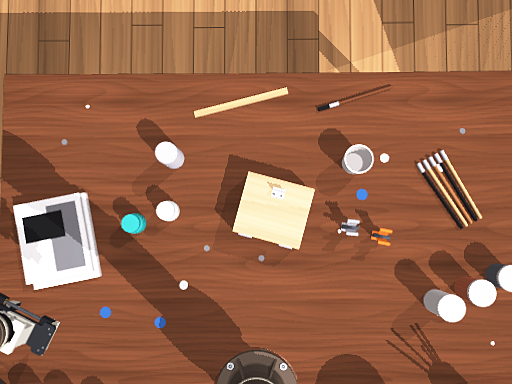

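The candidates for the clamp are a grey one (scene 152,210; top 349,228) and an orange one (scene 118,210; top 381,237). The steel clamp is the grey one. The jar is white (top 167,211), not turquoise (top 133,223). I'll enlarge crops to confirm.

```bash
python3 - <<'E'
import cv2,numpy as np
t=cv2.imread("pics/top0.png"); s=cv2.imread("pics/scene0.png")
a=cv2.resize(t[160:265,225:405],(800,467),interpolation=cv2.INTER_CUBIC);cv2.imwrite("pics/topcrop.png",a)
b=cv2.resize(s[165:255,95:285],(800,379),interpolation=cv2.INTER_CUBIC);cv2.imwrite("pics/scenecrop.png",b)
E
```

```text
(no output)
```

View pics/topcrop.png

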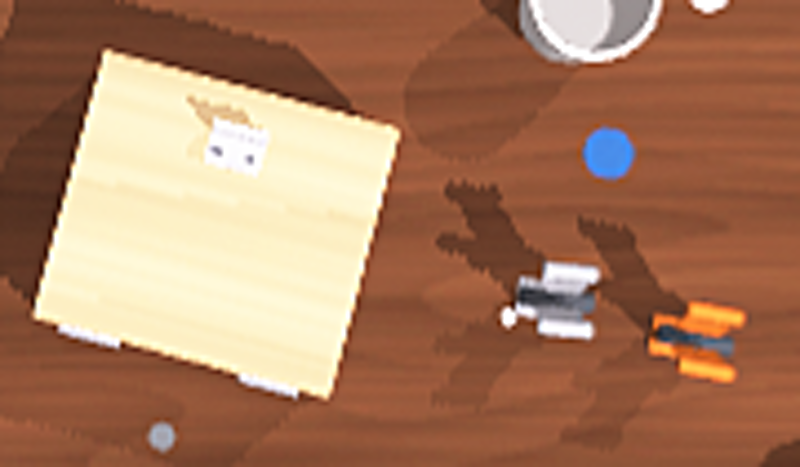

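View pics/scenecrop.png

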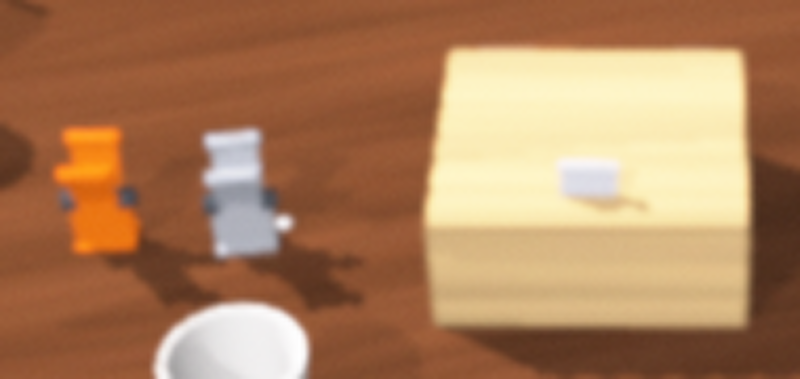

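The crops confirm it. The grey clamp stands at top ≈ (349,228), with bars along image-horizontal, and the lip is at top ≈ (278,191). Next I'll measure.

```bash
cat > h.py <<'E'
from station import robot
import cv2,numpy as np
from scipy.spatial.transform import Rotation as R
def rot(c):
    r=np.array(c["rotation"]); return R.from_quat(r[[1,2,3,0]]).as_matrix() if r.size==4 else r
def ray(c,p):
    u=cv2.undistortPoints(np.array(p,float).reshape(-1,1,2),np.array(c["mtx"]),np.array(c["dist"]))[:,0]
    d=np.c_[u,np.ones(len(u))]@rot(c).T; return np.array(c["origin"]),d
def plane(c,p,z):
    o,d=ray(c,p); return o+d*((z-o[2])/d[:,2])[:,None]
def tri(c1,p1,c2,p2):
    o1,d1=ray(c1,[p1]);o2,d2=ray(c2,[p2]);d1=d1[0];d2=d2[0]
    A=np.c_[d1,-d2];s=np.linalg.lstsq(A,o2-o1,rcond=None)[0];a=o1+s[0]*d1;b=o2+s[1]*d2
    return (a+b)/2,np.linalg.norm(a-b)
def proj(c,P):
    M=rot(c).T; return cv2.projectPoints(np.array(P,float).reshape(-1,1,3),cv2.Rodrigues(M)[0],-M@np.array(c["origin"]),np.array(c["mtx"]),np.array(c["dist"]))[0][:,0]
def rect(mask,lo=20):
    cs=cv2.findContours(mask.astype(np.uint8),cv2.RETR_EXTERNAL,cv2.CHAIN_APPROX_NONE)[0]
    return [(cv2.contourArea(k),cv2.minAreaRect(k),k) for k in cs if cv2.contourArea(k)>lo]
E
python3 - <<'E'
from h import *
np.set_printoptions(precision=4,suppress=True)
c=robot.capture("top"); s=robot.capture("scene")
im=cv2.cvtColor(c["image"],cv2.COLOR_RGB2HSV).astype(int); H,S,V=im[...,0],im[...,1],im[...,2]
m=(V>190)&(H>15)&(H<35)&(S>40)&(S<140)
m[:160]=0;m[265:]=0;m[:,:225]=0;m[:,325:]=0
m=cv2.morphologyEx(m.astype(np.uint8),cv2.MORPH_CLOSE,np.ones((15,15)))
for a,r,k in rect(m,1000):
    b=cv2.boxPoints(r); P=plane(c,b,.0865); print("lid",a,r); print(P)
    print("side",np.linalg.norm(np.diff(P,axis=0),axis=1),"ctr",P.mean(0))
# bright greys
m=(S<60)&(V>120); m[:185]=0;m[250:]=0;m[:,:335]=0;m[:,364:]=0
for a,r,k in rect(m,4): print("clamp part",a,r, plane(c,[r[0]],.077), plane(c,cv2.boxPoints(r),.076)[:,:2].tolist())
m=(S<40)&(V>170); m[:175]=0;m[205:]=0;m[:,:265]=0;m[:,:265]=0;m[:,295:]=0
for a,r,k in rect(m,4): print("lip",a,r, plane(c,[r[0]],.1105))
a=cv2.resize(c["image"][210:250,330:370],(800,800),interpolation=cv2.INTER_NEAREST)[:600];b=cv2.resize(c["image"][178:208,260:300],(800,600),interpolation=cv2.INTER_NEAREST)
cv2.imwrite("pics/c1.png",a[:,:,::-1]);cv2.imwrite("pics/c2.png",b[:,:,::-1])
d=cv2.resize(s["image"][190:235,130:190],(800,600),interpolation=cv2.INTER_CUBIC);cv2.imwrite("pics/c3.png",d[:,:,::-1])
E
```

```text
lid 4167.0 ((273.3884582519531, 209.7423095703125), (69.19987487792969, 62.446529388427734), 15.255118370056152)
[[ 0.4803  0.0704  0.0865]
 [ 0.6548  0.0233  0.0865]
 [ 0.6017 -0.1696  0.0865]
 [ 0.4286 -0.1214  0.0865]]
side [0.1808 0.2    0.1797] ctr [ 0.5414 -0.0493  0.0865]
clamp part 160.5 ((348.43450927734375, 226.78622436523438), (20.263099670410156, 16.44300651550293), 4.763640880584717) [[ 0.4922 -0.266   0.077 ]] [[0.47097350190390913, -0.23504554632068225], [0.5182373141128869, -0.23947820093322963], [0.5134606705624923, -0.2974172189318048], [0.4662845292692771, -0.29286651081152276]]
lip 121.5 ((277.94342041015625, 192.6981201171875), (13.186612129211426, 10.98884391784668), 15.945395469665527) [[ 0.5886 -0.0619  0.1105]]
```

View pics/c1.png

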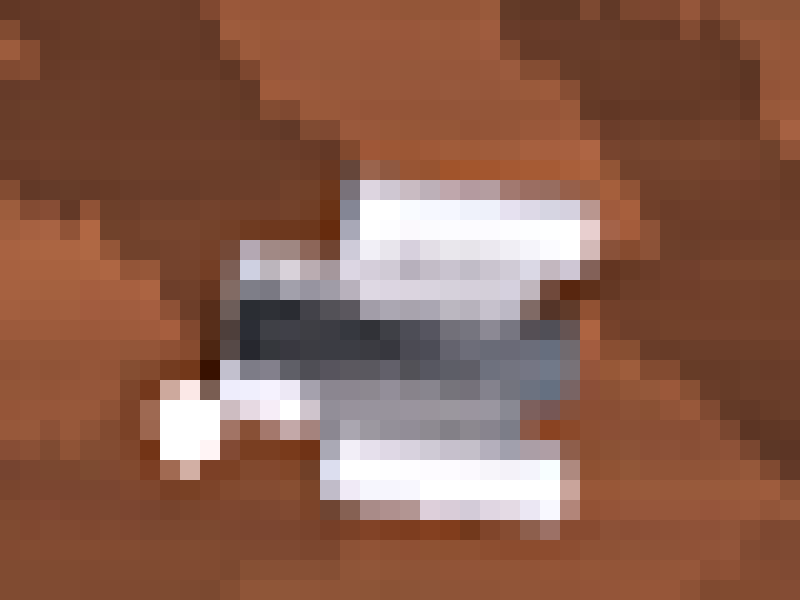

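View pics/c2.png

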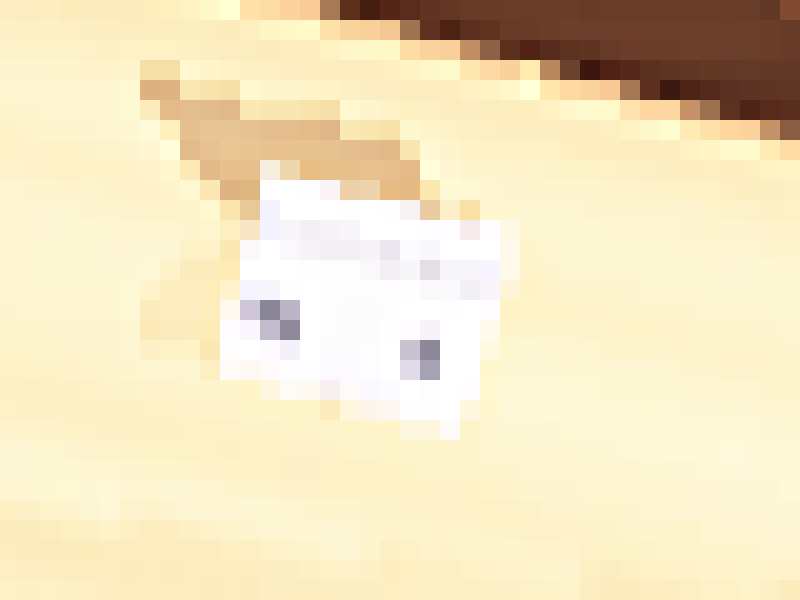

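View pics/c3.png

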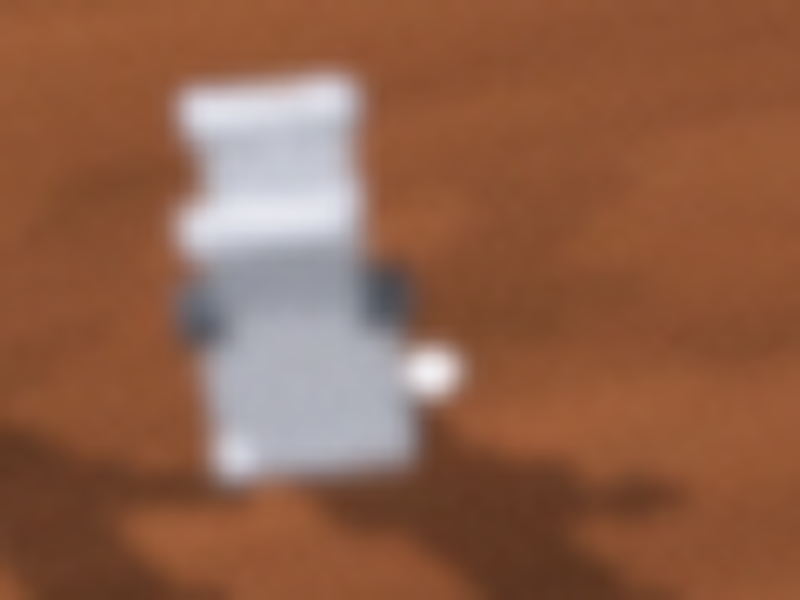

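```bash
python3 - <<'E'
from h import *
np.set_printoptions(precision=4,suppress=True)
c=robot.capture("top"); s=robot.capture("scene")
f=lambda x,y:(330+x/20-.5,210+y/20-.5); g=lambda x,y:(130+x*.075-.5,190+y*.075-.5)
U=f(472,228);L=f(447,480)
print("far bar",tri(c,U,s,g(268,103)),"near bar? ")
print("order check: near", tri(c,L,s,g(268,103)),tri(c,U,s,g(268,222)),tri(c,L,s,g(268,222)))
print("planes",plane(c,[U,L,f(472,180),f(450,520),f(345,185),f(600,230),f(325,480),f(570,480)],.077))
print("scene plane",plane(s,[g(180,112),g(355,90),g(180,232),g(358,205)],.075))
print("dot",tri(c,f(190,430),s,g(432,370)))
print("barrel ends top",plane(c,[f(240,330),f(580,365)],.040))
print("barrel ends tri",tri(c,f(240,330),s,g(388,292)),tri(c,f(580,365),s,g(198,310)))
k=lambda x,y:(260+x/20-.5,178+y/20-.5)
print("lip top",plane(c,[k(270,200),k(510,260)],.1105), "flange",plane(c,[k(220,370),k(460,430),k(240,230),k(500,290)],.0885))
ctr=np.array([.5414,-.0493]);a=np.deg2rad(-15.1);print("lip exp",ctr+.06*np.array([np.cos(a),np.sin(a)]), proj(c,[[.5993,-.0649,.1105]]),proj(s,[[.5993,-.0649,.0985]]))
q=robot.get_state();print(q["tcp_pos"],R.from_quat(q["ee_rot"][[1,2,3,0]]).as_matrix())
E
```

```text
far bar (array([ 0.5089, -0.2749,  0.106 ]), np.float64(0.002365371611861255)) near bar? 
order check: near (array([ 0.4729, -0.276 ,  0.0777]), np.float64(0.0011277243933510313)) (array([ 0.5092, -0.28  ,  0.0761]), np.float64(0.00030817654771651603)) (array([ 0.4723, -0.2813,  0.046 ]), np.float64(0.0010347450516302729))
planes [[ 0.5092 -0.2796  0.077 ]
 [ 0.4729 -0.2756  0.077 ]
 [ 0.5161 -0.2797  0.077 ]
 [ 0.4672 -0.2759  0.077 ]
 [ 0.5154 -0.2615  0.077 ]
 [ 0.5089 -0.298   0.077 ]
 [ 0.4729 -0.2581  0.077 ]
 [ 0.473  -0.2932  0.077 ]]
scene plane [[ 0.4676 -0.2947  0.075 ]
 [ 0.4695 -0.2586  0.075 ]
 [ 0.5064 -0.2978  0.075 ]
 [ 0.507  -0.2618  0.075 ]]
dot (array([ 0.4788, -0.2517,  0.0031]), np.float64(0.0004210246009286473))
barrel ends top [[ 0.4943 -0.2527  0.04  ]
 [ 0.4892 -0.3028  0.04  ]]
barrel ends tri (array([ 0.4938, -0.2558,  0.0387]), np.float64(0.005661380971463636)) (array([ 0.4895, -0.3001,  0.0404]), np.float64(0.005034782265005862))
lip top [[ 0.6034 -0.0479  0.1105]
 [ 0.5948 -0.0819  0.1105]] flange [[ 0.5806 -0.0412  0.0885]
 [ 0.5719 -0.0758  0.0885]
 [ 0.6008 -0.0441  0.0885]
 [ 0.5921 -0.0816  0.0885]]
lip exp [ 0.5993 -0.0649] [[278.9902 188.9287]] [[234.3136 207.8115]]
[0.2717 0.5627 0.2138] [[-0.9005  0.4349 -0.0002]
 [ 0.4349  0.9005 -0.0004]
 [-0.     -0.0005 -1.    ]]
```

The measurements are consistent:
- **Clamp:** centre (0.491, -0.278), yaw about -6°.
- **Lip:** (0.599, -0.065), yaw about -15.1°. The scene view confirms this.

I'm moving above the clamp.

```bash
python3 -m pendant '[{"travel":[-0.563,-0.661,0],"angular":[0,0,70.2]},{"travel":[-0.563,-0.661,0],"angular":[0,0,70.2]},{"travel":[-0.563,-0.661,0],"angular":[0,0,70.2]},{"travel":[-0.563,-0.661,0],"angular":[0,0,70.2]},{"travel":[-0.563,-0.661,0],"angular":[0,0,70.2]},{"travel":[-0.563,-0.661,0],"angular":[0,0,70.2]},{"travel":[-0.563,-0.661,0],"angular":[0,0,70.2]},{"travel":[-0.563,-0.661,0],"angular":[0,0,70.2]},{"travel":[-0.563,-0.661,0],"angular":[0,0,70.2]},{"travel":[-0.563,-0.661,0],"angular":[0,0,70.2]},{"travel":[-0.563,-0.661,0],"angular":[0,0,70.2]},{"travel":[-0.563,-0.661,0],"angular":[0,0,70.2]},{"travel":[-0.563,-0.661,0],"angular":[0,0,70.2]},{"travel":[-0.563,-0.661,0],"angular":[0,0,70.2]},{"travel":[-0.563,-0.661,0],"angular":[0,0,70.2]},{"travel":[-0.563,-0.661,0],"angular":[0,0,70.2]},{"travel":[-0.563,-0.661,0],"angular":[0,0,70.2]},{"travel":[-0.563,-0.661,0],"angular":[0,0,70.2]},{"travel":[-0.563,-0.661,0],"angular":[0,0,70.2]},{"travel":[-0.563,-0.661,0],"angular":[0,0,70.2]}]' 0.09
cat > dl.py <<'E'
# dl.py x y z yaw_deg : print shift/turn in current tool axes for the target TCP, tool y at the yaw
import sys; from h import *
x,y,z,w=map(float,sys.argv[1:5]); q=robot.get_state()
M=R.from_quat(q["ee_rot"][[1,2,3,0]]); ya=np.deg2rad(w); ty=np.array([np.cos(ya),np.sin(ya),0]); tz=np.array([0,0,-1.])
T=R.from_matrix(np.c_[np.cross(ty,tz),ty,tz])
print("travel",M.inv().apply(np.array([x,y,z])-q["tcp_pos"]).round(4),"ang",(M.inv()*T).as_rotvec(degrees=True).round(2),"tcp",q["tcp_pos"].round(4),"t",q["time"],"q7",q["q"].round(2),"F",q["contact_force"].round(1),"w",round(q["grip_width"],4))
E
python3 dl.py 0.491 -0.2777 0.214 -6
```

```text
time: 1.97
tcp_pos: [0.4828, -0.2453, 0.2141]
ee_rot: [0.0, 0.743, 0.67, 0.0]
contact_force: [1.6, 0.9, 0.7]
grip_width: 0.09
travel [-0.0314  0.0115  0.    ] ang [ 0.03 -0.02  0.07] tcp [ 0.4828 -0.2453  0.2141] t 1.9667 q7 [-0.17  0.34  0.73  1.82 -0.26  1.07  0.55] F [1.6 0.9 0.7] w 0.09
```

```bash
python3 -m pendant '[{"travel":[-0.0314,0.0115,0],"angular":[0,0,0]},{"travel":[-0.0314,0.0115,0.03],"angular":[0,0,0]},{"travel":[-0.0314,0.0115,0.065],"angular":[0,0,0]},{"travel":[-0.0314,0.0115,0.09],"angular":[0,0,0]},{"travel":[-0.0314,0.0115,0.1],"angular":[0,0,0]},{"travel":[-0.0314,0.0115,0.1],"angular":[0,0,0]},{"travel":[-0.0314,0.0115,0.1],"angular":[0,0,0]}]' 0.075
python3 dl.py 0.491 -0.2777 0.075 -6
python3 - <<'E'
from h import *
c=robot.capture("top");s=robot.capture("scene")
a=cv2.resize(s["image"][160:235,100:200],(800,600),interpolation=cv2.INTER_CUBIC)
cv2.imwrite("pics/d1.png",a[:,:,::-1])
E
```

```text
time: 2.55
tcp_pos: [0.4909, -0.276, 0.1146]
ee_rot: [0.0, 0.743, 0.669, -0.0]
contact_force: [-1.0, -0.4, 0.6]
grip_width: 0.0754
travel [-0.0016  0.0003  0.0396] ang [0.   0.01 0.02] tcp [ 0.4909 -0.276   0.1146] t 2.55 q7 [-0.05  0.5   0.66  1.88 -0.38  0.89  0.69] F [-1.  -0.4  0.6] w 0.0754
```

View pics/d1.png

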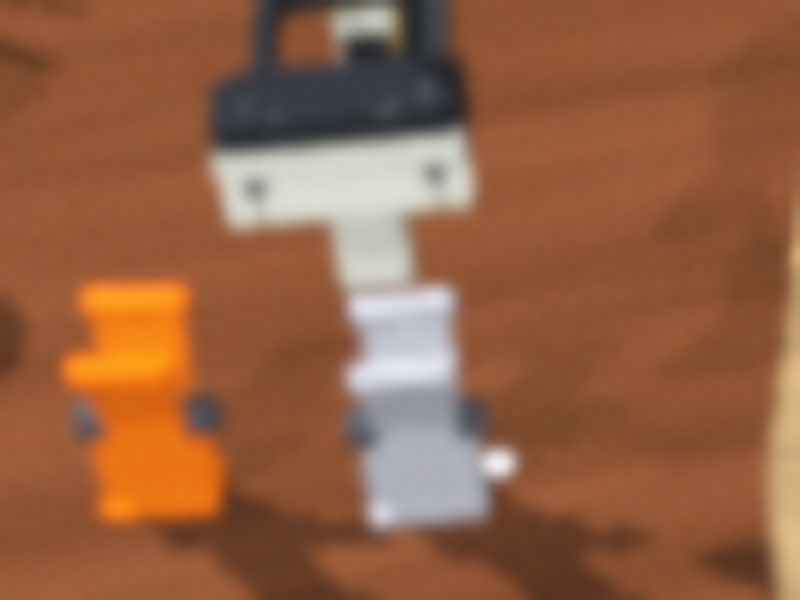

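The gripper is open and centred above the grey clamp. In the crop the finger is at ≈(375,250) and the bars at ≈(402,300–370). I'll descend and squeeze.

```bash
python3 -m pendant '[{"travel":[-0.0016,0,0.02],"angular":[0,0,0]},{"travel":[-0.0016,0,0.035],"angular":[0,0,0]},{"travel":[-0.0016,0,0.0395],"angular":[0,0,0]},{"travel":[-0.0016,0,0.0395],"angular":[0,0,0]},{"travel":[-0.0016,0,0.0395],"angular":[0,0,0]}]' 0.075
python3 -m pendant '[{"travel":[0,0,0],"angular":[0,0,0]},{"travel":[0,0,0],"angular":[0,0,0]},{"travel":[0,0,0],"angular":[0,0,0]},{"travel":[0,0,0],"angular":[0,0,0]},{"travel":[0,0,0],"angular":[0,0,0]},{"travel":[0,0,0],"angular":[0,0,0]},{"travel":[0,0,0],"angular":[0,0,0]},{"travel":[0,0,0],"angular":[0,0,0]}]' 0 25
python3 dl.py 0.491 -0.2777 0.075 -6
python3 - <<'E'
from h import *
s=robot.capture("scene")
a=cv2.resize(s["image"][160:235,100:200],(800,600),interpolation=cv2.INTER_CUBIC)
cv2.imwrite("pics/d2.png",a[:,:,::-1])
E
```

```text
time: 3.07
tcp_pos: [0.4911, -0.2778, 0.0757]
ee_rot: [0.001, 0.743, 0.669, 0.0]
contact_force: [-0.3, 0.2, 0.5]
grip_width: 0.0752
time: 3.73
tcp_pos: [0.4905, -0.2774, 0.0745]
ee_rot: [-0.0, 0.743, 0.669, 0.0]
contact_force: [-0.1, -0.0, -0.3]
grip_width: 0.0264
travel [-0.0002  0.0006 -0.0005] ang [-0.   -0.    0.02] tcp [ 0.4905 -0.2774  0.0745] t 3.7333 q7 [-0.01  0.55  0.62  1.92 -0.43  0.81  0.73] F [-0.1 -0.  -0.3] w 0.0264
```

View pics/d2.png

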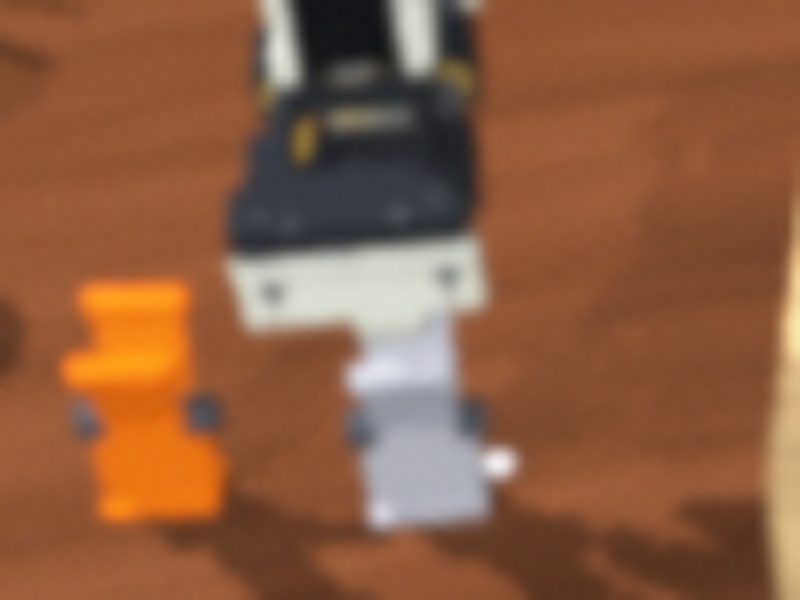

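The opening of 26.4 mm fits a squeezed clamp, but the picture is ambiguous. I'll lift a little and look again.

```bash
python3 -m pendant '[{"travel":[0,0,-0.01],"angular":[0,0,0]},{"travel":[0,0,-0.03],"angular":[0,0,0]},{"travel":[0,0,-0.05],"angular":[0,0,0]},{"travel":[0,0,-0.05],"angular":[0,0,0]},{"travel":[0,0,-0.05],"angular":[0,0,0]}]'
python3 - <<'E'
from h import *
s=robot.capture("scene")
a=cv2.resize(s["image"][160:235,100:200],(800,600),interpolation=cv2.INTER_CUBIC)
cv2.imwrite("pics/d3.png",a[:,:,::-1])
E
```

```text
time: 4.2
tcp_pos: [0.4913, -0.2779, 0.126]
ee_rot: [0.001, 0.743, 0.669, 0.001]
contact_force: [0.1, 0.2, -0.9]
grip_width: 0.0004
```

View pics/d3.png

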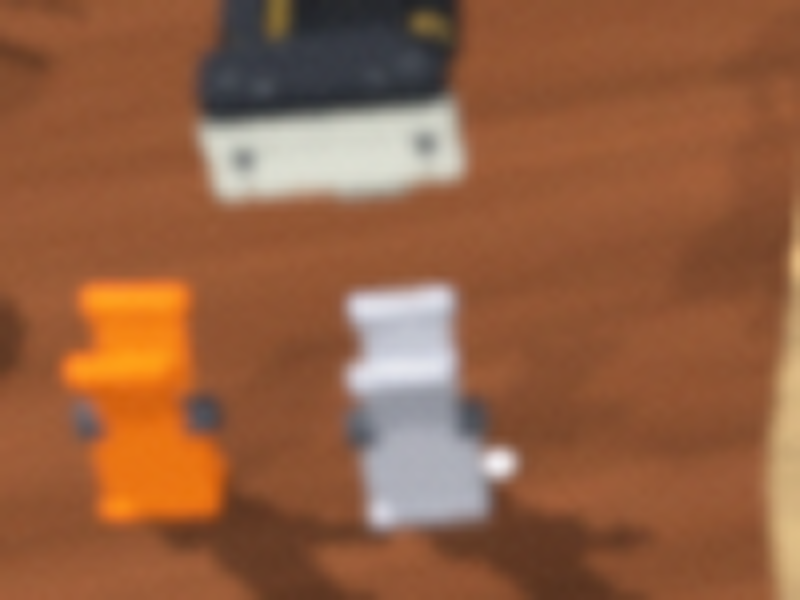

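```bash
python3 - <<'E'
from h import *
s=robot.capture("scene")
X=np.array([.9945,-.1045,0])
def cr(P): return ((proj(s,[P])[0]+.5-np.array([100,160]))*8).round(0)
def pt(c,dx,z): return np.array([*c,0])+X*dx+np.array([0,0,z])
for n,c,h,z in(("d1",(.4909,-.276),.0377,.1146),("d2",(.4905,-.2774),.0132,.0745),("d3",(.4913,-.2779),0.003,.126)):
    print(n,"tip",cr(pt(c,h,z-.017)),"tip back",cr(pt(c,h+.019,z-.017)),"grasp",cr(pt(c,h,z+.002)),"body bottom",cr(pt(c,.095,z+.049)),cr(pt(c,.03,z+.049)))
for d in(.0185,-.0185): print("bar",cr(pt((.4905,-.2777),d,.074)))
print(robot.get_state()["time"])
i=s["image"];cv2.imwrite("pics/d4.png",cv2.resize(i[60:240,60:300],(800,600),interpolation=cv2.INTER_CUBIC)[:,:,::-1])
t=robot.capture("top")["image"];cv2.imwrite("pics/d5.png",cv2.resize(t[190:260,310:410],(800,560),interpolation=cv2.INTER_CUBIC)[:,:,::-1])
E
```

```text
d1 tip [398. 360.] tip back [397. 397.] grasp [390. 316.] body bottom [367. 316.] [371. 189.]
d2 tip [410. 404.] tip back [410. 440.] grasp [403. 362.] body bottom [380. 414.] [383. 285.]
d3 tip [389. 270.] tip back [388. 306.] grasp [382. 226.] body bottom [355. 289.] [360. 162.]
bar [403. 377.]
bar [404. 309.]
4.3
```

View pics/d4.png

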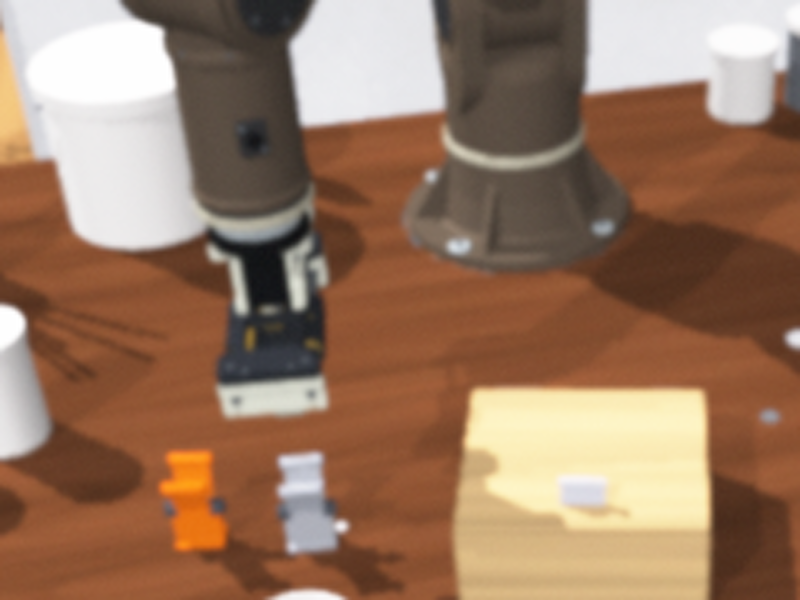

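View pics/d5.png

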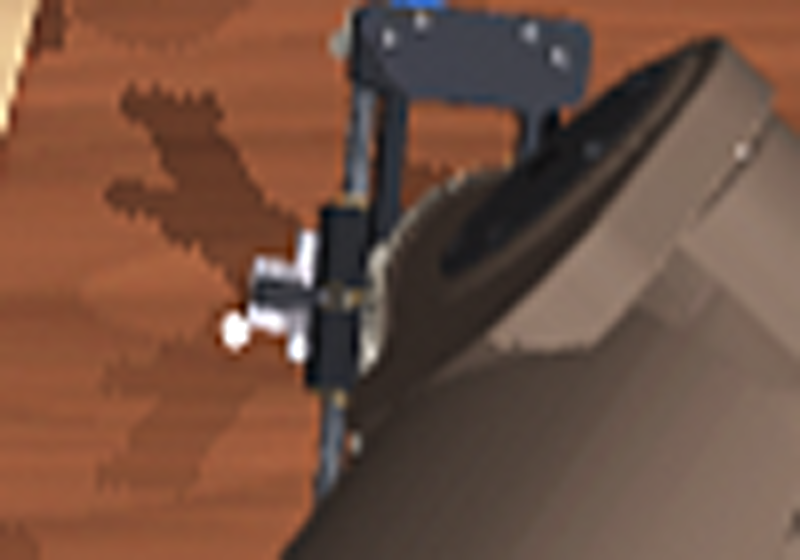

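```bash
python3 - <<'E'
from h import *
np.set_printoptions(precision=3,suppress=True)
c=robot.capture("top");s=robot.capture("scene");st=robot.get_state()
print(rot(c));print(st["q"],st["tcp_pos"])
X=np.array([.9945,-.1045,0]);Y=np.array([.1045,.9945,0]);p=st["tcp_pos"]
for dx in(-.095,0,.095):
  for z in (.049,.1):
    P=p+X*dx+np.array([0,0,z]);print(dx,z,"top",proj(c,[P]),"crop",(proj(c,[P])[0]-[310,190])*8,"scene",proj(s,[P]),"d4crop",(proj(s,[P])[0]-[60,60])*3.33)
cv2.imwrite("pics/d6.png",cv2.resize(c["image"][130:384,200:512],(800,600))[:,:,::-1])
E
```

```text
[[ 0.001 -0.998  0.059]
 [-1.     0.     0.023]
 [-0.023 -0.059 -0.998]]
[-0.05   0.487  0.664  1.873 -0.373  0.91   0.687] [ 0.49  -0.277  0.124]
-0.095 0.049 top [[356.322 263.524]] crop [370.579 588.194] scene [[145.953 153.065]] d4crop [286.223 309.906]
-0.095 0.1 top [[360.571 265.32 ]] crop [404.567 602.563] scene [[143.412 137.409]] d4crop [277.761 257.773]
0 0.049 top [[359.582 227.885]] crop [396.657 303.08 ] scene [[145.181 173.219]] d4crop [283.652 377.019]
0 0.1 top [[363.955 228.079]] crop [431.637 304.634] scene [[142.437 157.115]] d4crop [274.517 323.393]
0.095 0.049 top [[362.838 192.584]] crop [422.705  20.674] scene [[144.347 195.949]] d4crop [280.874 452.712]
0.095 0.1 top [[367.336 191.208]] crop [458.685   9.662] scene [[141.371 179.426]] d4crop [270.966 397.688]
```

View pics/d6.png

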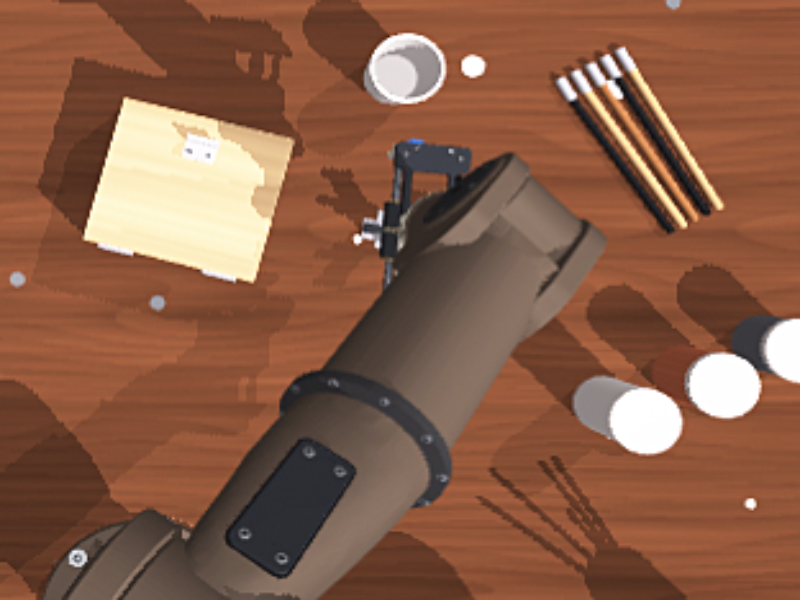

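```bash
python3 -c "
from station import robot
print(robot.tcp_to_tips,[a for a in dir(robot) if a[0]!='_'])"
python3 -m pendant '[{"travel":[0,0,0],"angular":[0,0,0]},{"travel":[0,0,0],"angular":[0,0,0]},{"travel":[0,0,0],"angular":[0,0,0]},{"travel":[0,0,0],"angular":[0,0,0]},{"travel":[0,0,0],"angular":[0,0,0]},{"travel":[0,0,0],"angular":[0,0,0]},{"travel":[0,0,0],"angular":[0,0,0]},{"travel":[0,0,0],"angular":[0,0,0]},{"travel":[0,0,0],"angular":[0,0,0]},{"travel":[0,0,0],"angular":[0,0,0]}]' 0.07
python3 - <<'E'
from h import *
s=robot.capture("scene");c=robot.capture("top")
cv2.imwrite("pics/e1.png",cv2.resize(s["image"][130:220,90:210],(800,600),interpolation=cv2.INTER_CUBIC)[:,:,::-1])
cv2.imwrite("pics/e2.png",cv2.resize(c["image"][185:275,310:430],(800,600),interpolation=cv2.INTER_CUBIC)[:,:,::-1])
E
```

```text
0.017 ['MotionError', 'capture', 'get_state', 'sign_off', 'tcp_to_tips']
time: 5.28
tcp_pos: [0.4905, -0.2774, 0.1245]
ee_rot: [-0.0, 0.743, 0.669, 0.0]
contact_force: [-0.2, -0.7, 0.1]
grip_width: 0.0623
```

View pics/e1.png

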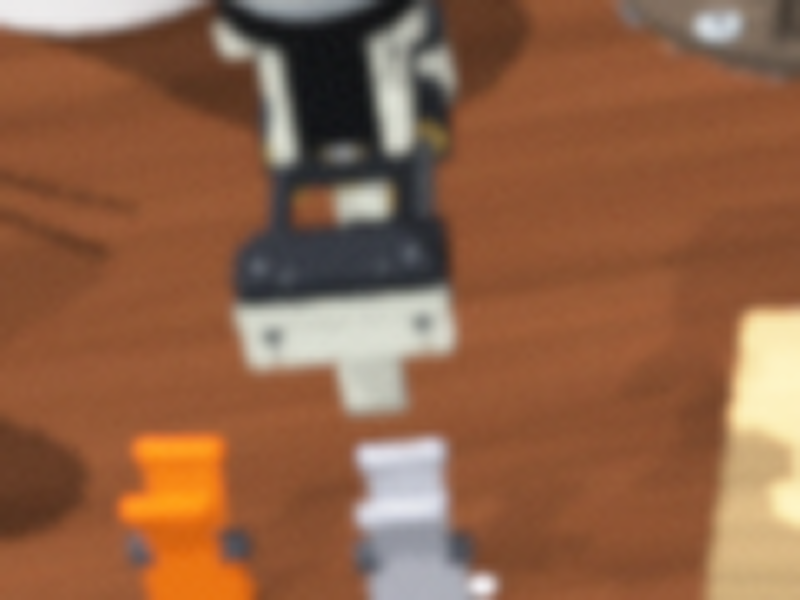

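View pics/e2.png

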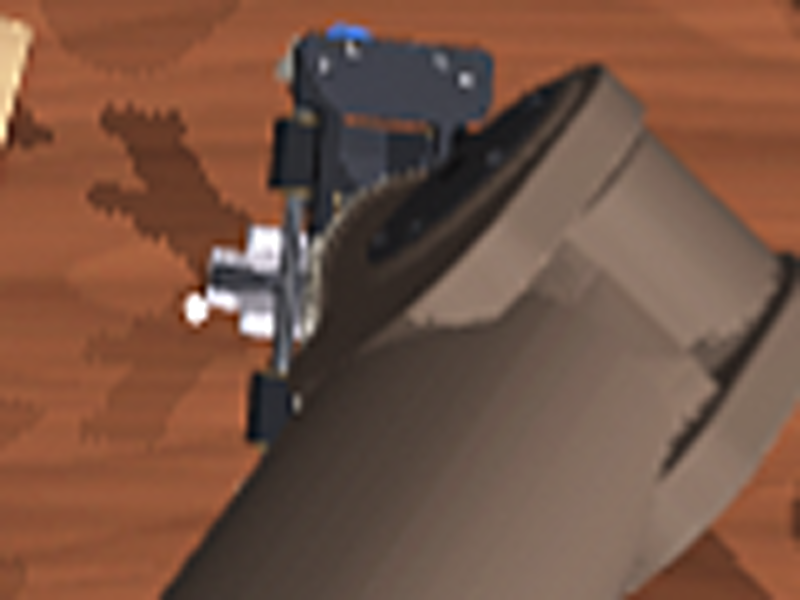

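```bash
python3 - <<'E'
from h import *
s=robot.capture("scene")
for x in(.522,.531,.541,.556):
    for n,p in(("tongue",(377,412)),("bodybottom",(345,362))):
        o,d=ray(s,[(90+p[0]*.15-.5,130+p[1]*.15-.5)]);d=d[0]
        print(x,n,(o+d*((x-o[0])/d[0])).round(4))
print(robot.get_state()["tcp_pos"])
E
```

```text
0.522 tongue [ 0.522  -0.2823  0.1381]
0.522 bodybottom [ 0.522  -0.2909  0.1645]
0.531 tongue [ 0.531  -0.2821  0.145 ]
0.531 bodybottom [ 0.531  -0.2907  0.1712]
0.541 tongue [ 0.541  -0.2819  0.1527]
0.541 bodybottom [ 0.541  -0.2904  0.1787]
0.556 tongue [ 0.556  -0.2816  0.1643]
0.556 bodybottom [ 0.556  -0.29    0.1898]
[ 0.49049617 -0.27740051  0.12452411]
```

The gripper's picture disagrees with the reported z. The fingertips triangulate to z ≈ 0.14, but the reported TCP implies 0.107. So the tool appears about 33 mm higher than reported, which explains the empty close. Going down to a reported z of 0.043 is safe under either reading.

```bash
python3 -m pendant '[{"travel":[0,0,0.02],"angular":[0,0,0]},{"travel":[0,0,0.04],"angular":[0,0,0]},{"travel":[0,0,0.055],"angular":[0,0,0]},{"travel":[0,0,0.065],"angular":[0,0,0]},{"travel":[0,0,0.073],"angular":[0,0,0]},{"travel":[0,0,0.078],"angular":[0,0,0]},{"travel":[0,0,0.0815],"angular":[0,0,0]},{"travel":[0,0,0.0815],"angular":[0,0,0]}]' 0.07
python3 dl.py 0.4905 -0.2777 0.043 -6
python3 - <<'E'
from h import *
s=robot.capture("scene")
cv2.imwrite("pics/e3.png",cv2.resize(s["image"][160:235,100:200],(800,600),interpolation=cv2.INTER_CUBIC)[:,:,::-1])
E
```

```text
time: 6.1
tcp_pos: [0.4905, -0.2775, 0.0428]
ee_rot: [-0.0, 0.743, 0.669, -0.0]
contact_force: [-0.2, 0.2, -0.3]
grip_width: 0.0695
travel [-0.0002  0.0001 -0.0002] ang [-0.01 -0.    0.02] tcp [ 0.4905 -0.2775  0.0428] t 6.1 q7 [ 0.01  0.59  0.58  1.94 -0.47  0.75  0.77] F [-0.2  0.2 -0.3] w 0.0695
```

View pics/e3.png

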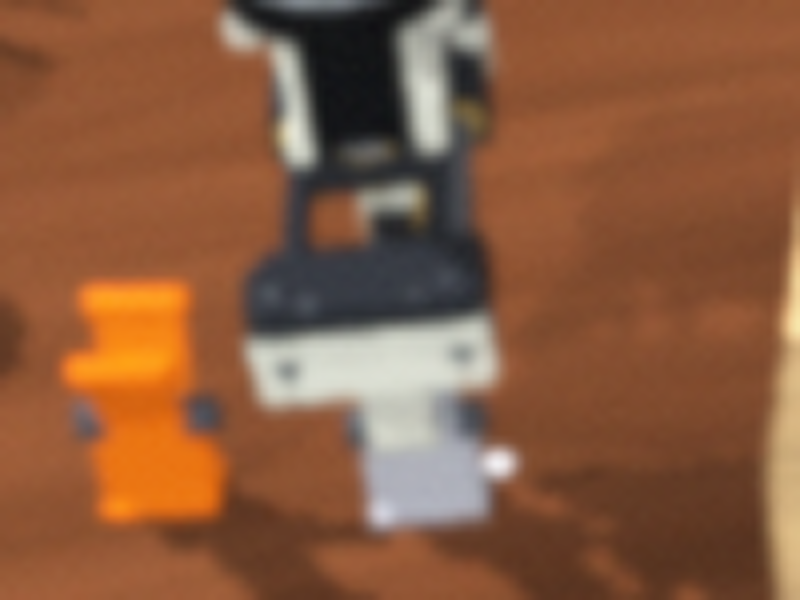

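The finger (tip at crop ≈ (400,445)) is now in front of the clamp. I'll go 10 mm lower and squeeze in stages.

```bash
python3 -m pendant '[{"travel":[0,0,0.005],"angular":[0,0,0]},{"travel":[0,0,0.01],"angular":[0,0,0]},{"travel":[0,0,0.01],"angular":[0,0,0]},{"travel":[0,0,0.01],"angular":[0,0,0]}]' 0.04 25
python3 -m pendant '[{"travel":[0,0,0],"angular":[0,0,0]},{"travel":[0,0,0],"angular":[0,0,0]},{"travel":[0,0,0],"angular":[0,0,0]},{"travel":[0,0,0],"angular":[0,0,0]},{"travel":[0,0,0],"angular":[0,0,0]}]' 0 25
python3 -m pendant '[{"travel":[0,0,0],"angular":[0,0,0]},{"travel":[0,0,0],"angular":[0,0,0]},{"travel":[0,0,0],"angular":[0,0,0]},{"travel":[0,0,0],"angular":[0,0,0]},{"travel":[0,0,0],"angular":[0,0,0]}]' 0 25
python3 - <<'E'
from h import *
s=robot.capture("scene")
cv2.imwrite("pics/e4.png",cv2.resize(s["image"][160:235,100:200],(800,600),interpolation=cv2.INTER_CUBIC)[:,:,::-1])
E
```

```text
time: 6.48
tcp_pos: [0.4903, -0.2773, 0.0328]
ee_rot: [-0.0, 0.743, 0.669, -0.0]
contact_force: [0.2, 0.9, 1.0]
grip_width: 0.048
time: 6.9
tcp_pos: [0.4931, -0.2784, 0.0352]
ee_rot: [0.002, 0.743, 0.669, 0.001]
contact_force: [1.4, 2.0, 17.5]
grip_width: 0.0219
time: 7.32
tcp_pos: [0.4931, -0.2783, 0.0352]
ee_rot: [0.002, 0.743, 0.669, 0.001]
contact_force: [1.4, 2.8, 16.6]
grip_width: 0.0215
```

View pics/e4.png

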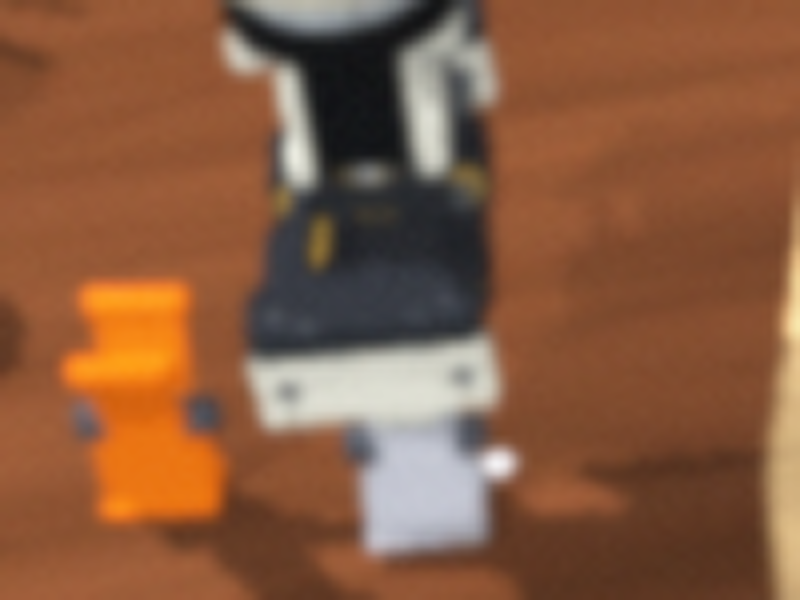

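The jaws have opened: the near foot moved from y ≈ 520 to 550 in the crop. The opening is 21.5 mm. The 17 N upward force fits the bars rising within the grip. I'll lift and check.

```bash
python3 -m pendant '[{"travel":[0,0,-0.004],"angular":[0,0,0]},{"travel":[0,0,-0.01],"angular":[0,0,0]},{"travel":[0,0,-0.03],"angular":[0,0,0]},{"travel":[0,0,-0.06],"angular":[0,0,0]},{"travel":[0,0,-0.09],"angular":[0,0,0]},{"travel":[0,0,-0.12],"angular":[0,0,0]},{"travel":[0,0,-0.14],"angular":[0,0,0]},{"travel":[0,0,-0.14],"angular":[0,0,0]},{"travel":[0,0,-0.14],"angular":[0,0,0]},{"travel":[0,0,-0.14],"angular":[0,0,0]}]'
python3 - <<'E'
from h import *
s=robot.capture("scene");c=robot.capture("top")
cv2.imwrite("pics/e5.png",cv2.resize(s["image"][115:220,90:230],(800,600),interpolation=cv2.INTER_CUBIC)[:,:,::-1])
cv2.imwrite("pics/e6.png",cv2.resize(c["image"][185:275,310:430],(800,600),interpolation=cv2.INTER_CUBIC)[:,:,::-1])
E
python3 dl.py 0.599 -0.065 0.173 -15.1
```

```text
time: 8.2
tcp_pos: [0.4898, -0.2768, 0.1722]
ee_rot: [-0.001, 0.743, 0.669, -0.0]
contact_force: [-0.3, 0.0, -1.9]
grip_width: 0.0215
travel [ 0.2221  0.0868 -0.0014] ang [-0.15 -0.03  9.12] tcp [ 0.4896 -0.2768  0.1716] t 8.3 q7 [-0.08  0.43  0.7   1.82 -0.32  1.01  0.65] F [ 0.5  0.  -1.3] w 0.0221
```

View pics/e5.png

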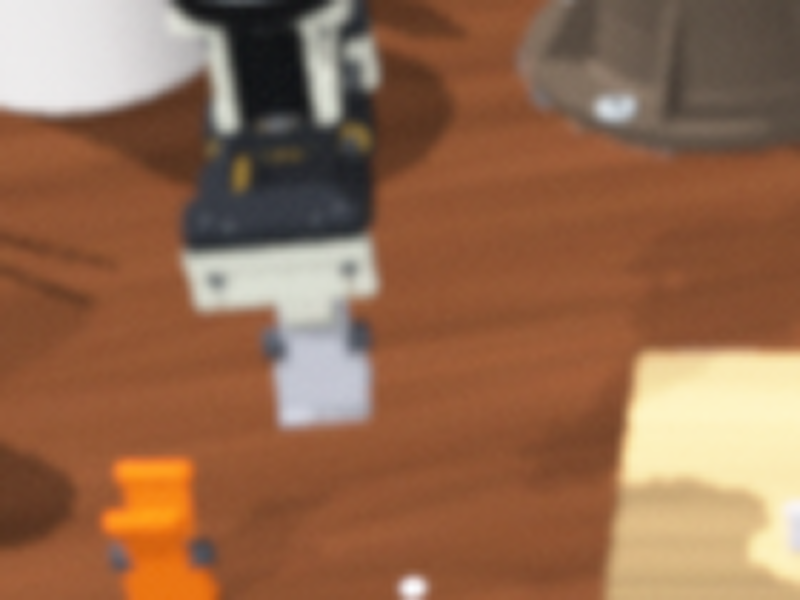

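View pics/e6.png

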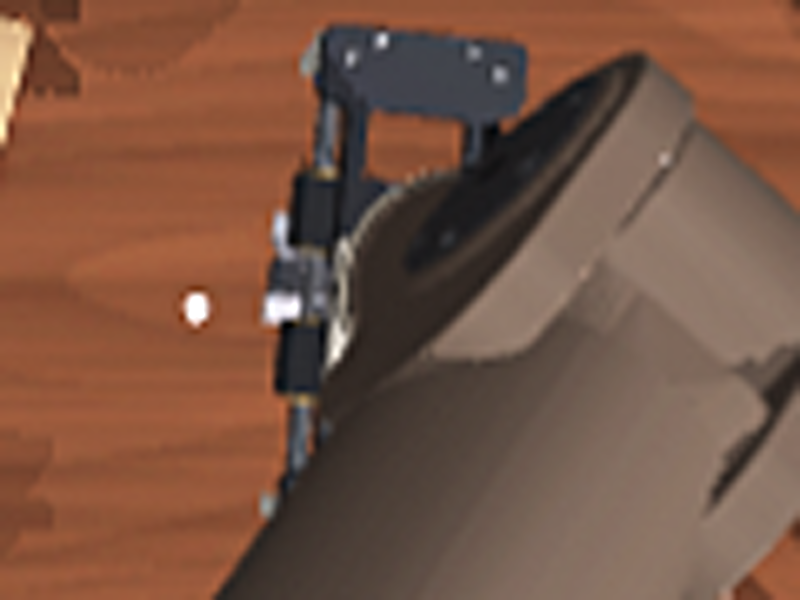

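```bash
python3 - <<'E'
from h import *
s=robot.capture("scene");st=robot.get_state();print(st["tcp_pos"],st["time"])
g=lambda x,y:(90+x*.175-.5,115+y*.175-.5)
for p in((275,343),(360,337),(325,430)):
    for x in(.49,.503):
        o,d=ray(s,[g(*p)]);d=d[0];print(p,x,(o+d*((x-o[0])/d[0])).round(4))
E
```

```text
[ 0.48967626 -0.27691155  0.17170969] 8.35
(275, 343) 0.49 [ 0.49   -0.2968  0.1723]
(275, 343) 0.503 [ 0.503  -0.2963  0.1816]
(360, 337) 0.49 [ 0.49   -0.2586  0.1685]
(360, 337) 0.503 [ 0.503  -0.2586  0.1778]
(325, 430) 0.49 [ 0.49   -0.2814  0.1185]
(325, 430) 0.503 [ 0.503  -0.2811  0.1284]
```

The clamp is held: pivot z ≈ 0.170 at a reported TCP z of 0.1717, so the feet are about 35 mm below the reported TCP. I'm moving over the lip with the feet about 25 mm clear.

```bash
python3 -m pendant '[{"travel":[0.02,0.008,0],"angular":[0,0,1]},{"travel":[0.05,0.02,0],"angular":[0,0,2]},{"travel":[0.08,0.031,0],"angular":[0,0,3.5]},{"travel":[0.11,0.043,0],"angular":[0,0,5]},{"travel":[0.14,0.055,0],"angular":[0,0,6.5]},{"travel":[0.17,0.067,0],"angular":[0,0,8]},{"travel":[0.195,0.077,0],"angular":[0,0,9.1]},{"travel":[0.215,0.084,0],"angular":[0,0,9.1]},{"travel":[0.222,0.087,0],"angular":[0,0,9.1]},{"travel":[0.222,0.087,0],"angular":[0,0,9.1]},{"travel":[0.222,0.087,0],"angular":[0,0,9.1]}]'
python3 - <<'E'
from h import *
s=robot.capture("scene");c=robot.capture("top")
cv2.imwrite("pics/f1.png",cv2.resize(s["image"][130:235,180:320],(800,600),interpolation=cv2.INTER_CUBIC)[:,:,::-1])
cv2.imwrite("pics/f2.png",cv2.resize(c["image"][150:240,225:345],(800,600),interpolation=cv2.INTER_CUBIC)[:,:,::-1])
E
python3 dl.py 0.599 -0.065 0.173 -15.1
```

```text
time: 9.27
tcp_pos: [0.5994, -0.0667, 0.1724]
ee_rot: [-0.0, 0.794, 0.608, -0.001]
contact_force: [-1.7, -1.4, -0.5]
grip_width: 0.0216
travel [ 0.0028 -0.001  -0.0001] ang [-0.02  0.06 -0.13] tcp [ 0.5992 -0.0679  0.1729] t 9.3667 q7 [-0.46  0.5   0.72  1.72 -0.37  1.06  0.12] F [ 0.6 -0.6 -0.6] w 0.0216
```

View pics/f1.png

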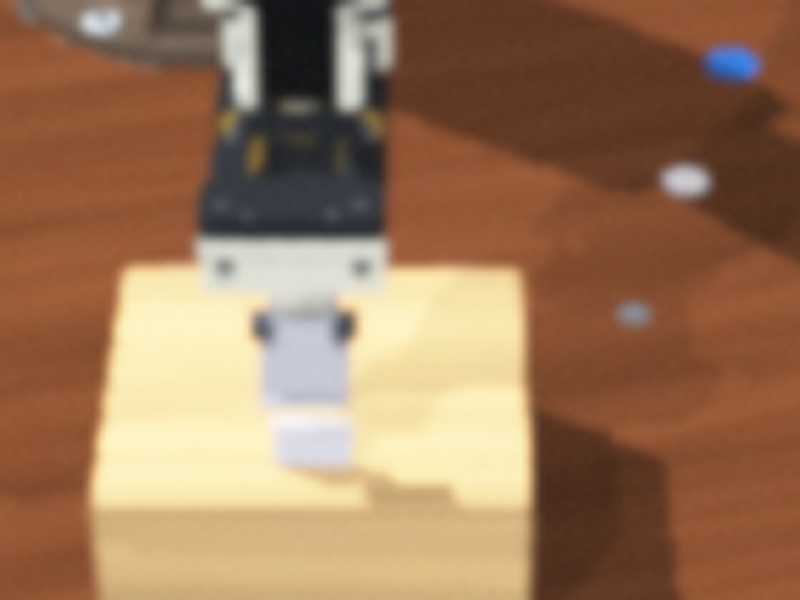

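View pics/f2.png

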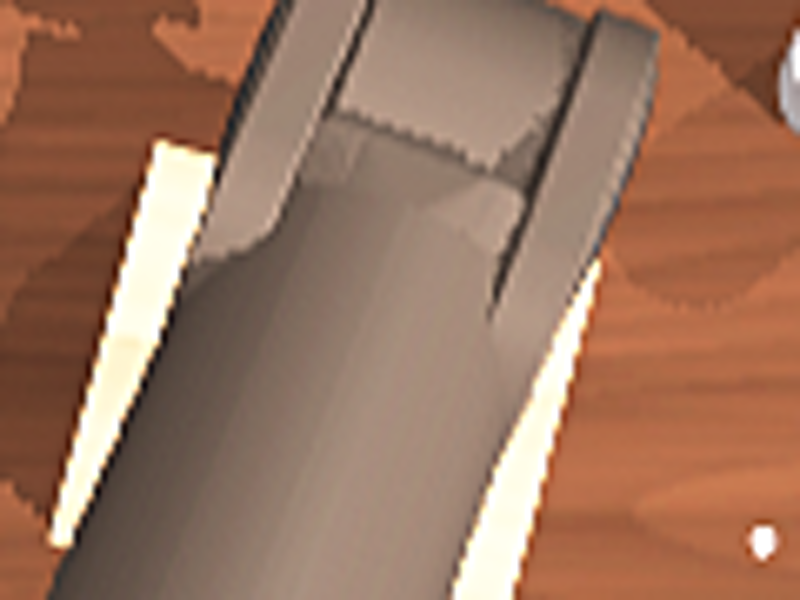

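```bash
python3 - <<'E'
from h import *
s=robot.capture("scene");st=robot.get_state();print(st["tcp_pos"],st["time"])
g=lambda x,y:(180+x*.175-.5,130+y*.175-.5)
for p in((264,328),(344,324),(304,326)):
    print(p,[plane(s,[g(*p)],z).round(4)[0] for z in(.170,.173)])
print("lip mid",plane(s,[g(314,425)],.1105),plane(s,[g(314,468)],.0865), "L/R edges",plane(s,[g(276,420),g(352,420)],.1105))
print("foot bottom",plane(s,[g(306,404)],.137))
E
```

```text
[ 0.59930565 -0.06786917  0.17307333] 9.4167
(264, 328) [array([ 0.5964, -0.085 ,  0.17  ]), array([ 0.6001, -0.0858,  0.173 ])]
(344, 324) [array([ 0.6025, -0.0502,  0.17  ]), array([ 0.6062, -0.051 ,  0.173 ])]
(304, 326) [array([ 0.5994, -0.0676,  0.17  ]), array([ 0.6032, -0.0684,  0.173 ])]
lip mid [[ 0.59770286 -0.06390701  0.1105    ]] [[ 0.59987438 -0.064919    0.0865    ]] L/R edges [[ 0.58985097 -0.07992206  0.1105    ]
 [ 0.59865355 -0.04627062  0.1105    ]]
foot bottom [[ 0.61334684 -0.07068585  0.137     ]]
```

The clamp's barrel centre is at y ≈ -0.068 and the lip at -0.065, so I'll shift 3 mm and lower in stages.

```bash
python3 -m pendant '[{"travel":[0.003,-0.001,0],"angular":[0,0,0]},{"travel":[0.003,-0.001,0.005],"angular":[0,0,0]},{"travel":[0.003,-0.001,0.012],"angular":[0,0,0]},{"travel":[0.003,-0.001,0.02],"angular":[0,0,0]},{"travel":[0.003,-0.001,0.026],"angular":[0,0,0]},{"travel":[0.003,-0.001,0.032],"angular":[0,0,0]},{"travel":[0.003,-0.001,0.036],"angular":[0,0,0]},{"travel":[0.003,-0.001,0.036],"angular":[0,0,0]}]'
python3 - <<'E'
from h import *
s=robot.capture("scene")
cv2.imwrite("pics/f3.png",cv2.resize(s["image"][160:235,190:290],(800,600),interpolation=cv2.INTER_CUBIC)[:,:,::-1])
E
python3 dl.py 0.599 -0.065 0.1215 -15.1
```

```text
time: 10.08
tcp_pos: [0.5993, -0.0624, 0.1358]
ee_rot: [-0.001, 0.794, 0.608, -0.001]
contact_force: [-0.9, 0.2, -1.8]
grip_width: 0.0214
travel [-0.0026  0.0002  0.0149] ang [-0.07  0.02  0.02] tcp [ 0.5995 -0.0625  0.1364] t 10.1333 q7 [-0.45  0.54  0.69  1.76 -0.4   0.99  0.14] F [-0.3  0.5 -1.5] w 0.0218
```

View pics/f3.png

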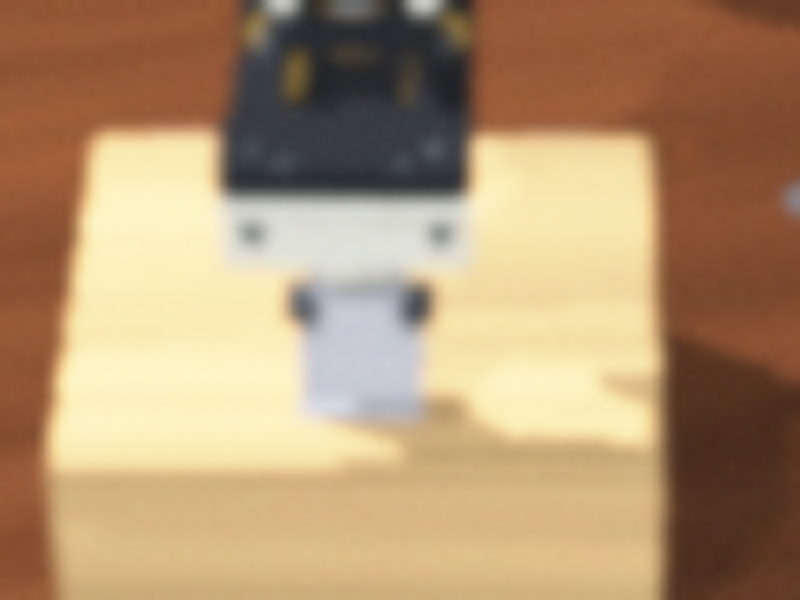

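The clamp's front jaw now hides the lip and there is no contact. I'll finish lowering and watch the force.

```bash
python3 -m pendant '[{"travel":[-0.002,0,0.003],"angular":[0,0,0]},{"travel":[-0.002,0,0.006],"angular":[0,0,0]},{"travel":[-0.002,0,0.009],"angular":[0,0,0]},{"travel":[-0.002,0,0.011],"angular":[0,0,0]},{"travel":[-0.002,0,0.012],"angular":[0,0,0]},{"travel":[-0.002,0,0.012],"angular":[0,0,0]}]'
python3 -m pendant '[{"travel":[0,0,0.001],"angular":[0,0,0]},{"travel":[0,0,0.002],"angular":[0,0,0]},{"travel":[0,0,0.002],"angular":[0,0,0]}]'
python3 dl.py 0.599 -0.065 0.1215 -15.1
```

```text
time: 10.63
tcp_pos: [0.5985, -0.0643, 0.1246]
ee_rot: [-0.001, 0.794, 0.608, -0.001]
contact_force: [-4.1, 1.9, 2.1]
grip_width: 0.0219
time: 10.88
tcp_pos: [0.5984, -0.0642, 0.1227]
ee_rot: [-0.001, 0.794, 0.608, -0.001]
contact_force: [-6.0, 2.0, 4.2]
grip_width: 0.0217
travel [-0.0006  0.0007  0.0012] ang [-0.11 -0.01  0.02] tcp [ 0.5984 -0.0642  0.1227] t 10.8833 q7 [-0.44  0.55  0.68  1.78 -0.42  0.96  0.15] F [-6.   2.   4.2] w 0.0217
```

A side force of -6 N along x means the -x jaw is pressing on the lip. I'll ease 4 mm that way.

```bash
python3 -m pendant '[{"travel":[0,-0.002,-0.001],"angular":[0,0,0]},{"travel":[0,-0.004,-0.001],"angular":[0,0,0]},{"travel":[0,-0.004,-0.001],"angular":[0,0,0]},{"travel":[0,-0.004,-0.001],"angular":[0,0,0]}]'
python3 dl.py 0.599 -0.065 0.1215 -15.1
python3 - <<'E'
from h import *
s=robot.capture("scene")
cv2.imwrite("pics/f4.png",cv2.resize(s["image"][160:235,190:290],(800,600),interpolation=cv2.INTER_CUBIC)[:,:,::-1])
E
```

```text
time: 11.22
tcp_pos: [0.5961, -0.0635, 0.1242]
ee_rot: [0.0, 0.794, 0.608, 0.0]
contact_force: [0.1, 0.5, -0.9]
grip_width: 0.0219
travel [-0.0007  0.0032  0.0027] ang [ 0.08 -0.    0.03] tcp [ 0.5961 -0.0635  0.1242] t 11.2167 q7 [-0.44  0.55  0.68  1.78 -0.41  0.96  0.15] F [ 0.1  0.5 -0.9] w 0.0219
```

View pics/f4.png

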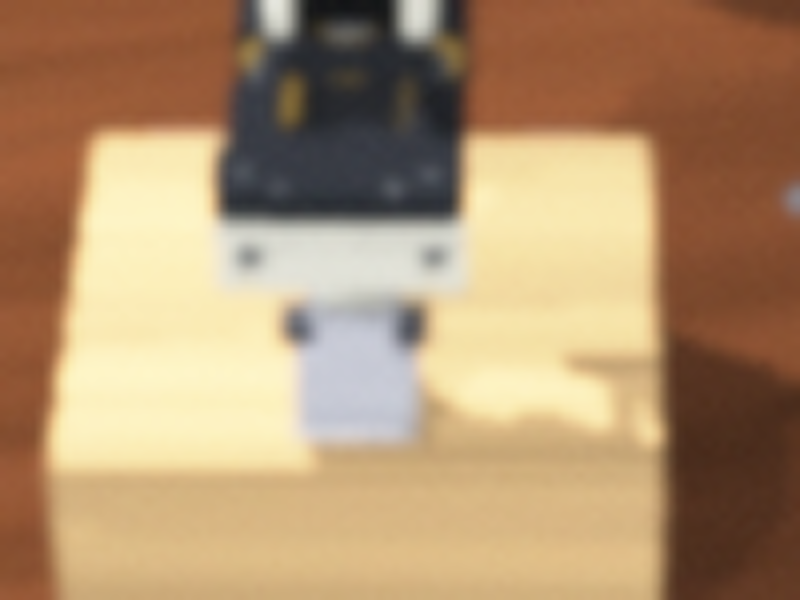

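```bash
python3 -m pendant '[{"travel":[0,-0.002,0],"angular":[0,0,0]},{"travel":[0,-0.003,0.001],"angular":[0,0,0]},{"travel":[0,-0.003,0.002],"angular":[0,0,0]},{"travel":[0,-0.003,0.003],"angular":[0,0,0]},{"travel":[0,-0.003,0.003],"angular":[0,0,0]}]'
python3 -m pendant '[{"travel":[0,0,0.001],"angular":[0,0,0]},{"travel":[0,0,0.002],"angular":[0,0,0]},{"travel":[0,0,0.002],"angular":[0,0,0]}]'
python3 dl.py 0.599 -0.065 0.1215 -15.1
```

```text
time: 11.68
tcp_pos: [0.5933, -0.0627, 0.1218]
ee_rot: [0.0, 0.794, 0.608, 0.001]
contact_force: [-1.4, 0.2, 5.8]
grip_width: 0.0216
time: 11.93
tcp_pos: [0.5947, -0.0631, 0.1212]
ee_rot: [0.001, 0.794, 0.608, 0.002]
contact_force: [-1.4, 0.5, 16.6]
grip_width: 0.0218
travel [-0.0007  0.0046 -0.0003] ang [ 0.25 -0.07  0.02] tcp [ 0.5947 -0.0631  0.1212] t 11.9333 q7 [-0.45  0.55  0.68  1.79 -0.42  0.94  0.15] F [-1.4  0.5 16.6] w 0.0218
```

The feet are seated on the lid (Fz +16 N). I'll relax slightly and open.

```bash
python3 -m pendant '[{"travel":[0,0,-0.001],"angular":[0,0,0]},{"travel":[0,0,-0.001],"angular":[0,0,0]},{"travel":[0,0,-0.001],"angular":[0,0,0]},{"travel":[0,0,-0.001],"angular":[0,0,0]},{"travel":[0,0,-0.001],"angular":[0,0,0]},{"travel":[0,0,-0.001],"angular":[0,0,0]},{"travel":[0,0,-0.001],"angular":[0,0,0]},{"travel":[0,0,-0.001],"angular":[0,0,0]},{"travel":[0,0,-0.001],"angular":[0,0,0]},{"travel":[0,0,-0.001],"angular":[0,0,0]}]' 0.075
python3 -m pendant '[{"travel":[0,0,-0.01],"angular":[0,0,0]},{"travel":[0,0,-0.04],"angular":[0,0,0]},{"travel":[0,0,-0.07],"angular":[0,0,0]},{"travel":[0,0,-0.08],"angular":[0,0,0]},{"travel":[0,0,-0.08],"angular":[0,0,0]},{"travel":[0,0,-0.08],"angular":[0,0,0]}]' 0.075
python3 dl.py 0.599 -0.065 0.20 74.9
python3 - <<'E'
from h import *
s=robot.capture("scene")
cv2.imwrite("pics/f5.png",cv2.resize(s["image"][145:235,180:300],(800,600),interpolation=cv2.INTER_CUBIC)[:,:,::-1])
E
```

```text
time: 12.77
tcp_pos: [0.5923, -0.0626, 0.1199]
ee_rot: [-0.0, 0.794, 0.608, -0.0]
contact_force: [0.1, -0.2, -0.3]
grip_width: 0.0748
time: 13.27
tcp_pos: [0.5929, -0.0626, 0.2007]
ee_rot: [0.0, 0.794, 0.608, 0.001]
contact_force: [-0.1, -0.2, -1.1]
grip_width: 0.0752
travel [-0.0007  0.0066  0.0007] ang [ 9.000e-02  2.000e-02 -8.997e+01] tcp [ 0.5929 -0.0626  0.2007] t 13.2667 q7 [-0.49  0.46  0.74  1.71 -0.34  1.1   0.09] F [-0.1 -0.2 -1.1] w 0.0752
```

View pics/f5.png

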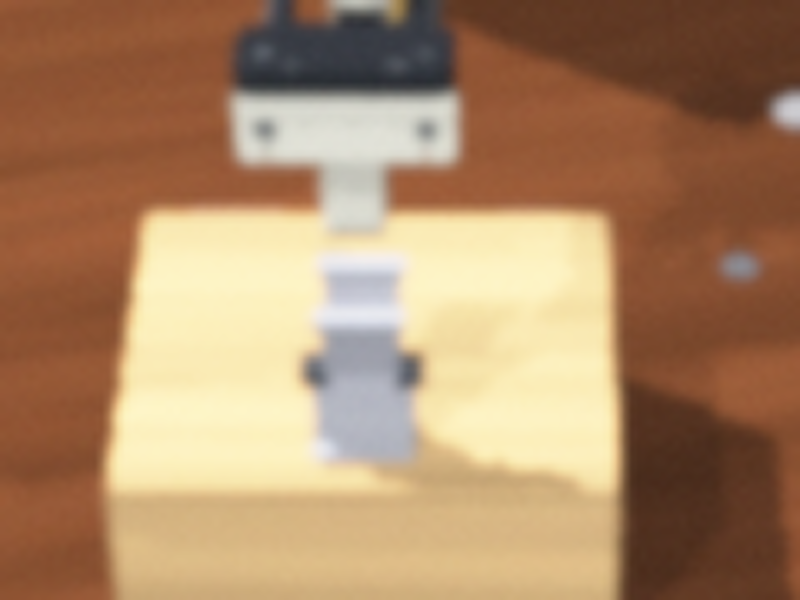

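The clamp is clipped on the lip. In the crop the barrel ends are at (316,372) and (408,370). I'll rotate the tool a quarter turn for the barrel pinch and measure the fingertip height from that view.

```bash
python3 -m pendant '[{"travel":[0,0,0],"angular":[0,0,-7]},{"travel":[0,0,0],"angular":[0,0,-14]},{"travel":[0,0,0],"angular":[0,0,-21]},{"travel":[0,0,0],"angular":[0,0,-28]},{"travel":[0,0,0],"angular":[0,0,-35]},{"travel":[0,0,0],"angular":[0,0,-42]},{"travel":[0,0,0],"angular":[0,0,-49]},{"travel":[0,0,0],"angular":[0,0,-56]},{"travel":[0,0,0],"angular":[0,0,-63]},{"travel":[0,0,0],"angular":[0,0,-70]},{"travel":[0,0,0],"angular":[0,0,-77]},{"travel":[0,0,0],"angular":[0,0,-84]},{"travel":[0,0,0],"angular":[0,0,-90]},{"travel":[0,0,0],"angular":[0,0,-90]},{"travel":[0,0,0],"angular":[0,0,-90]}]' 0.075
python3 - <<'E'
from h import *
s=robot.capture("scene")
cv2.imwrite("pics/g1.png",cv2.resize(s["image"][145:235,180:300],(800,600),interpolation=cv2.INTER_CUBIC)[:,:,::-1])
g=lambda x,y:(180+x*.15-.5,145+y*.15-.5)
print("barrel ends",plane(s,[g(312,372),g(412,368)],.1225).round(4), "bars",plane(s,[g(362,262),g(360,317)],.162).round(4))
E
python3 dl.py 0.599 -0.065 0.20 74.9
```

```text
time: 14.57
tcp_pos: [0.5919, -0.0626, 0.1989]
ee_rot: [-0.001, 0.133, 0.991, 0.0]
contact_force: [0.5, 0.2, 0.4]
grip_width: 0.0749
barrel ends [[ 0.5923 -0.0841  0.1225]
 [ 0.5997 -0.0459  0.1225]] bars [[ 0.579  -0.0602  0.162 ]
 [ 0.6118 -0.0686  0.162 ]]
travel [-0.0073 -0.0005 -0.0009] ang [-0.01 -0.09 -0.2 ] tcp [ 0.5921 -0.0626  0.1991] t 14.6167 q7 [-0.23  0.41  0.34  1.69 -0.15  1.07  1.47] F [0.2 0.7 0.3] w 0.0749
```

View pics/g1.png

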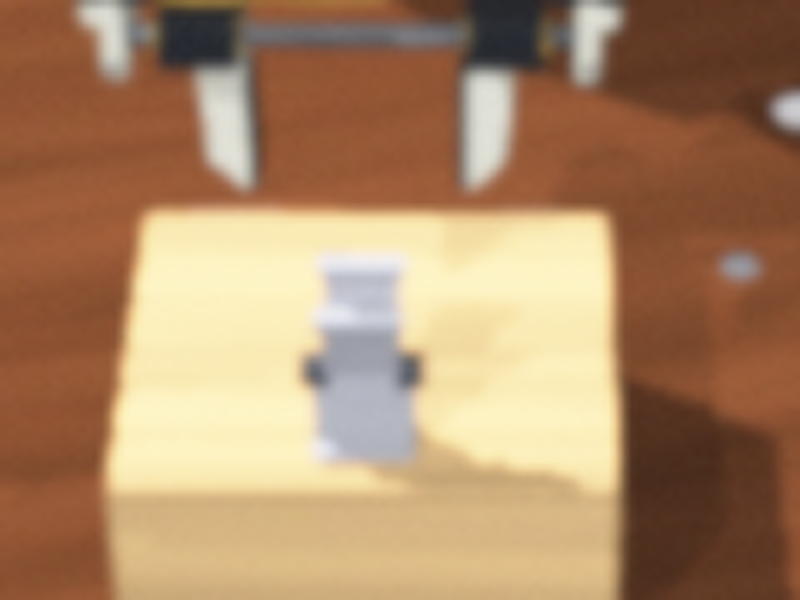

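```bash
python3 - <<'E'
from h import *
s=robot.capture("scene")
g=lambda x,y:(180+x*.15-.5,145+y*.15-.5)
for p in((248,190),(470,190),(205,68),(600,88)):
  for x in(.592,.602):
    o,d=ray(s,[g(*p)]);d=d[0];print(p,x,(o+d*((x-o[0])/d[0])).round(4))
E
python3 dl.py 0.596 -0.065 0.1 74.9
```

```text
(248, 190) 0.592 [ 0.592  -0.1053  0.2143]
(248, 190) 0.602 [ 0.602  -0.107   0.2217]
(470, 190) 0.592 [ 0.592  -0.0205  0.1984]
(470, 190) 0.602 [ 0.602  -0.0231  0.2061]
(205, 68) 0.592 [ 0.592  -0.1185  0.2709]
(205, 68) 0.602 [ 0.602  -0.12    0.2778]
(600, 88) 0.592 [0.592  0.0297 0.2365]
(600, 88) 0.602 [0.602  0.0266 0.2437]
travel [-0.0044 -0.0013  0.0993] ang [-0.01 -0.07 -0.17] tcp [ 0.5923 -0.0626  0.1993] t 14.6667 q7 [-0.23  0.41  0.34  1.69 -0.15  1.07  1.47] F [0.9 0.8 0. ] w 0.0751
```

The tips are really at z ≈ 0.214, while the reported TCP implies 0.182, so the tool sits about 31 mm above its reported height. For a pinch 7 mm above the barrel axis, the reported TCP z should be about 0.097.

```bash
python3 -m pendant '[{"travel":[-0.0044,-0.001,0.01],"angular":[0,0,0]},{"travel":[-0.0044,-0.001,0.03],"angular":[0,0,0]},{"travel":[-0.0044,-0.001,0.05],"angular":[0,0,0]},{"travel":[-0.0044,-0.001,0.07],"angular":[0,0,0]},{"travel":[-0.0044,-0.001,0.08],"angular":[0,0,0]},{"travel":[-0.0044,-0.001,0.09],"angular":[0,0,0]},{"travel":[-0.0044,-0.001,0.09],"angular":[0,0,0]},{"travel":[-0.0044,-0.001,0.09],"angular":[0,0,0]}]' 0.075
python3 dl.py 0.596 -0.065 0.097 74.9
python3 - <<'E'
from h import *
s=robot.capture("scene")
cv2.imwrite("pics/g2.png",cv2.resize(s["image"][145:235,180:300],(800,600),interpolation=cv2.INTER_CUBIC)[:,:,::-1])
E
```

```text
time: 15.33
tcp_pos: [0.5967, -0.0649, 0.11]
ee_rot: [-0.0, 0.131, 0.991, -0.0]
contact_force: [0.4, -0.2, -0.3]
grip_width: 0.0749
travel [ 0.0007 -0.0003  0.013 ] ang [-0.01 -0.02 -0.  ] tcp [ 0.5967 -0.0649  0.11  ] t 15.3333 q7 [-0.2   0.51  0.31  1.77 -0.19  0.89  1.51] F [ 0.4 -0.2 -0.3] w 0.0749
```

View pics/g2.png

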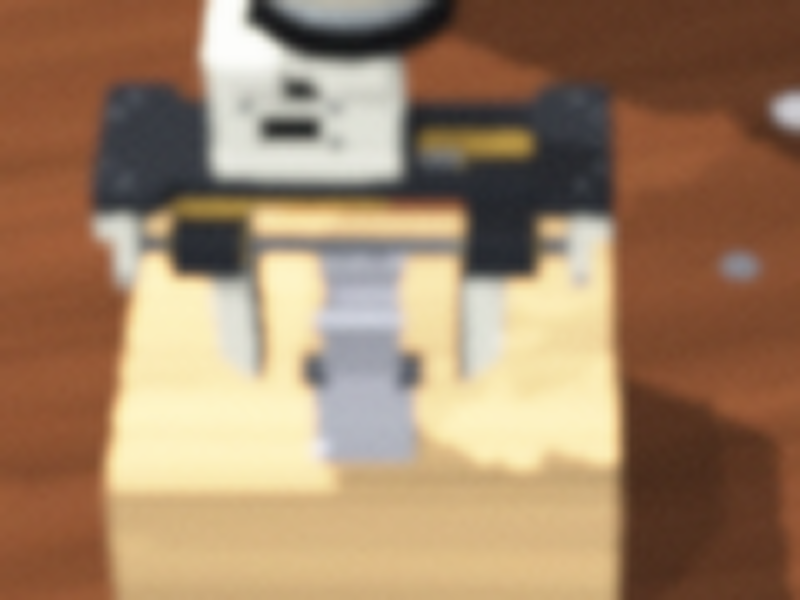

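The fingertips (≈(255,378) and (470,378)) flank the barrel at (362,370), just about at its level. I'll go down 12 mm and pinch.

```bash
python3 -m pendant '[{"travel":[0.0005,0,0.003],"angular":[0,0,0]},{"travel":[0.0005,0,0.006],"angular":[0,0,0]},{"travel":[0.0005,0,0.009],"angular":[0,0,0]},{"travel":[0.0005,0,0.012],"angular":[0,0,0]},{"travel":[0.0005,0,0.012],"angular":[0,0,0]}]' 0.075
python3 -m pendant '[{"travel":[0,0,0],"angular":[0,0,0]},{"travel":[0,0,0],"angular":[0,0,0]},{"travel":[0,0,0],"angular":[0,0,0]},{"travel":[0,0,0],"angular":[0,0,0]},{"travel":[0,0,0],"angular":[0,0,0]},{"travel":[0,0,0],"angular":[0,0,0]},{"travel":[0,0,0],"angular":[0,0,0]},{"travel":[0,0,0],"angular":[0,0,0]}]' 0.03 25
python3 dl.py 0.596 -0.065 0.097 74.9
python3 - <<'E'
from h import *
s=robot.capture("scene")
cv2.imwrite("pics/g3.png",cv2.resize(s["image"][145:235,180:300],(800,600),interpolation=cv2.INTER_CUBIC)[:,:,::-1])
E
```

```text
time: 15.8
tcp_pos: [0.5958, -0.0645, 0.0975]
ee_rot: [-0.0, 0.131, 0.991, -0.0]
contact_force: [-0.4, -0.6, -0.5]
grip_width: 0.0747
time: 16.47
tcp_pos: [0.5963, -0.0645, 0.0982]
ee_rot: [0.0, 0.131, 0.991, 0.0]
contact_force: [-0.2, 1.1, 1.3]
grip_width: 0.0478
travel [ 0.0002 -0.0006  0.0012] ang [0.02 0.02 0.03] tcp [ 0.5963 -0.0645  0.0982] t 16.4667 q7 [-0.2   0.52  0.31  1.79 -0.2   0.87  1.51] F [-0.2  1.1  1.3] w 0.0478
```

View pics/g3.png

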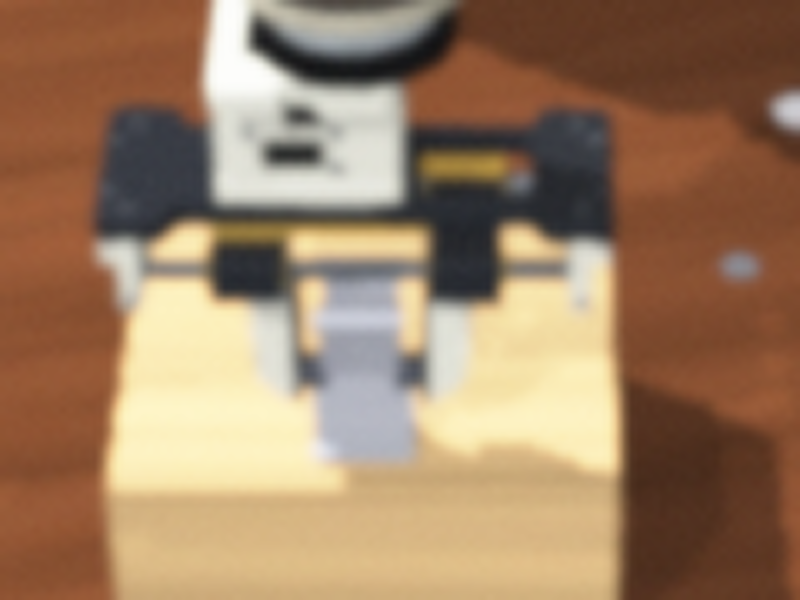

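The fingers hold only the barrel ends, with the opening at 47.8 mm. I'll keep the tool vertical, since translation is unaffected by the height bias, and lift along the hinge arc, halfway first. For 35° the pivot moves -51 mm along the lid and +78 mm up.

```bash
python3 -m pendant '[{"travel":[0.0015,0,-0.005],"angular":[0,0,0]},{"travel":[0.0036,0,-0.0113],"angular":[0,0,0]},{"travel":[0.0058,0,-0.017],"angular":[0,0,0]},{"travel":[0.0081,0,-0.0221],"angular":[0,0,0]},{"travel":[0.0107,0,-0.0275],"angular":[0,0,0]},{"travel":[0.0134,0,-0.0326],"angular":[0,0,0]},{"travel":[0.0164,0,-0.0377],"angular":[0,0,0]},{"travel":[0.0195,0,-0.0427],"angular":[0,0,0]},{"travel":[0.0195,0,-0.0427],"angular":[0,0,0]}]' 0.03 20
python3 dl.py 0.596 -0.065 0.097 74.9
python3 - <<'E'
from h import *
s=robot.capture("scene")
cv2.imwrite("pics/g4.png",cv2.resize(s["image"][130:250,170:330],(800,600),interpolation=cv2.INTER_CUBIC)[:,:,::-1])
E
```

```text
time: 17.27
tcp_pos: [0.5768, -0.0592, 0.1417]
ee_rot: [0.0, 0.131, 0.991, 0.0]
contact_force: [1.4, 2.6, -3.1]
grip_width: 0.0477
travel [-0.02   -0.0006  0.0447] ang [0.03 0.01 0.03] tcp [ 0.5768 -0.0592  0.1417] t 17.2667 q7 [-0.22  0.44  0.33  1.8  -0.17  0.93  1.48] F [ 1.4  2.6 -3.1] w 0.0477
```

View pics/g4.png

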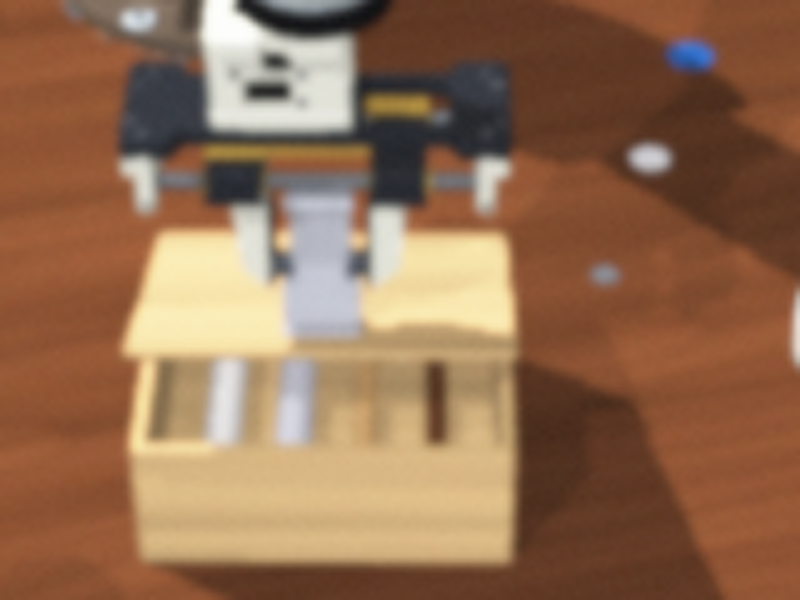

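The lid lifts with the clamp and the fingers are clear of the lid. The force is about -3 N, as expected. I'll do the second half of the arc.

```bash
python3 -m pendant '[{"travel":[0.0034,0,-0.005],"angular":[0,0,0]},{"travel":[0.0069,0,-0.0097],"angular":[0,0,0]},{"travel":[0.0106,0,-0.0143],"angular":[0,0,0]},{"travel":[0.0144,0,-0.0187],"angular":[0,0,0]},{"travel":[0.0184,0,-0.023],"angular":[0,0,0]},{"travel":[0.0226,0,-0.0271],"angular":[0,0,0]},{"travel":[0.027,0,-0.031],"angular":[0,0,0]},{"travel":[0.0315,0,-0.0349],"angular":[0,0,0]},{"travel":[0.0315,0,-0.0349],"angular":[0,0,0]},{"travel":[0.0315,0,-0.0349],"angular":[0,0,0]},{"travel":[0.0315,0,-0.0349],"angular":[0,0,0]}]'
python3 dl.py 0.596 -0.065 0.097 74.9
python3 - <<'E'
from h import *
s=robot.capture("scene");c=robot.capture("top")
cv2.imwrite("pics/g5.png",cv2.resize(s["image"][130:250,170:330],(800,600),interpolation=cv2.INTER_CUBIC)[:,:,::-1])
cv2.imwrite("pics/g6.png",cv2.resize(c["image"][150:255,205:345],(800,600),interpolation=cv2.INTER_CUBIC)[:,:,::-1])
E
```

```text
time: 18.23
tcp_pos: [0.5471, -0.0512, 0.1757]
ee_rot: [0.0, 0.131, 0.991, 0.0]
contact_force: [3.9, 4.0, -1.2]
grip_width: 0.0476
travel [-0.0508 -0.0006  0.0787] ang [0.02 0.02 0.03] tcp [ 0.5471 -0.0512  0.1757] t 18.2333 q7 [-0.26  0.35  0.34  1.83 -0.14  0.98  1.45] F [ 3.9  4.  -1.2] w 0.0476
```

View pics/g5.png

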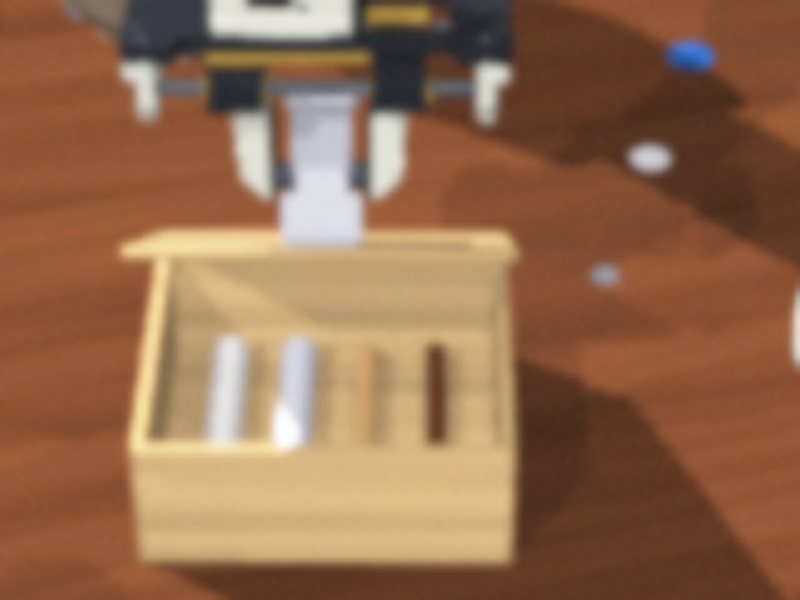

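View pics/g6.png

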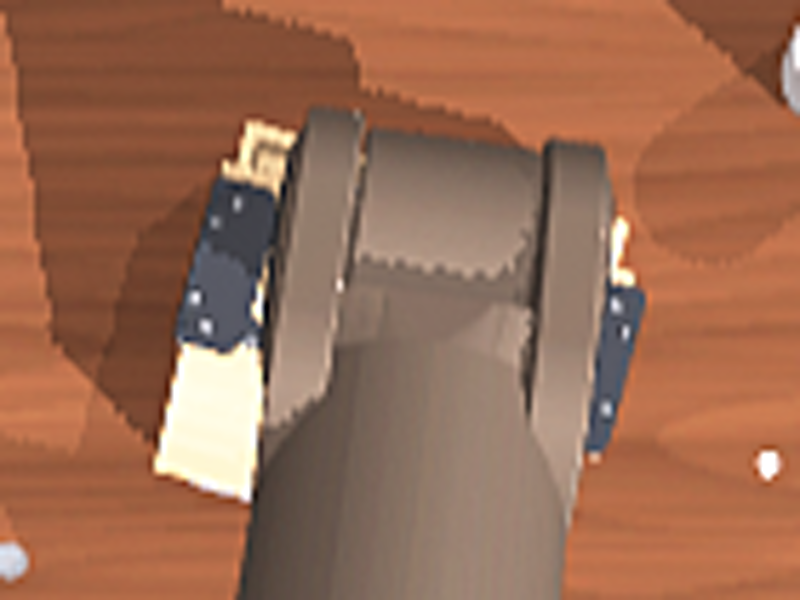

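Now I'll measure the lid angle from the free edge's corners.

```bash
python3 - <<'E'
from h import *
s=robot.capture("scene")
cv2.imwrite("pics/g7.png",cv2.resize(s["image"][160:190,185:285],(800,240),interpolation=cv2.INTER_CUBIC)[:,:,::-1])
a=np.deg2rad(-15.1);bx=np.array([np.cos(a),np.sin(a),0]);by=np.array([-np.sin(a),np.cos(a),0]);bz=np.array([0,0,1.])
H=np.array([.5414,-.0493,.0805])-.09*bx
# cast ray into vertical plane by=const, measure angle
for side,p in((-.1,(125,256)),(.1,(518,262)),(-.1,(120,246))):
    o,d=ray(s,[(170+p[0]*.2-.5,130+p[1]*.2-.5)]);d=d[0]
    t=(side-(o-H)@by)/(d@by);P=o+t*d-H;print(side,"x",P@bx,"z",P[2],"r",np.hypot(P@bx,P[2]),"ang",np.degrees(np.arctan2(P[2],P@bx)))
for th in(25,30,35,40):
    t=np.deg2rad(th);ex=np.cos(t)*bx+np.sin(t)*bz;ez=-np.sin(t)*bx+np.cos(t)*bz
    Q=[H+.18*ex+y*by+z*ez for y in(-.1,.1) for z in(0,.006)]
    print(th,((proj(s,Q)+.5-[170,130])*5).round(0).tolist(), "clamp foot/pivot", ((proj(s,[H+.15*ex+.042*ez])+.5-[170,130])*5).round(0).tolist())
E
```

```text
-0.1 x 0.13684302147535926 z 0.0968426229608569 r 0.1676439863175662 ang 35.286712513086954
0.1 x 0.13334010223597437 z 0.09156200524755899 r 0.16175037455676608 ang 34.47661447331291
-0.1 x 0.14995985765171396 z 0.11315295377501057 r 0.1878604531425707 ang 37.0365598268955
25 [[123.0, 320.0], [123.0, 309.0], [519.0, 322.0], [519.0, 311.0]] clamp foot/pivot [[323.0, 228.0]]
30 [[122.0, 290.0], [122.0, 278.0], [519.0, 292.0], [519.0, 280.0]] clamp foot/pivot [[323.0, 201.0]]
35 [[122.0, 259.0], [122.0, 247.0], [520.0, 261.0], [520.0, 249.0]] clamp foot/pivot [[323.0, 176.0]]
40 [[122.0, 227.0], [122.0, 216.0], [520.0, 229.0], [520.0, 218.0]] clamp foot/pivot [[324.0, 150.0]]
```

View pics/g7.png

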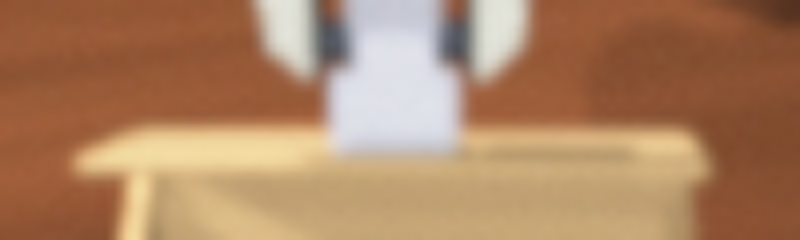

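The lid's lower free edge sits at y ≈ 259 in the g5 crop, where 35° predicts 259–261. The barrel is at y ≈ 175, against a predicted 176, so the clamp is still fully down on the lip. I'll settle, recheck, then hand in.

```bash
python3 -m pendant '[{"travel":[0,0,0],"angular":[0,0,0]},{"travel":[0,0,0],"angular":[0,0,0]},{"travel":[0,0,0],"angular":[0,0,0]},{"travel":[0,0,0],"angular":[0,0,0]},{"travel":[0,0,0],"angular":[0,0,0]},{"travel":[0,0,0],"angular":[0,0,0]},{"travel":[0,0,0],"angular":[0,0,0]},{"travel":[0,0,0],"angular":[0,0,0]}]'
python3 - <<'E'
from h import *
s=robot.capture("scene");st=robot.get_state();print(abs(st["joint_vel"]).max(),st["grip_width"],st["contact_force"],st["time"])
cv2.imwrite("pics/h1.png",cv2.resize(s["image"][100:290,120:400],(800,543),interpolation=cv2.INTER_CUBIC)[:,:,::-1])
E
```

```text
time: 19.05
tcp_pos: [0.5473, -0.0513, 0.1755]
ee_rot: [0.0, 0.131, 0.991, 0.0]
contact_force: [3.5, 4.4, -1.4]
grip_width: 0.0476
0.001614718226482593 0.047856485195857654 [ 3.29334768  3.18012702 -1.00123889] 19.1
```

View pics/h1.png

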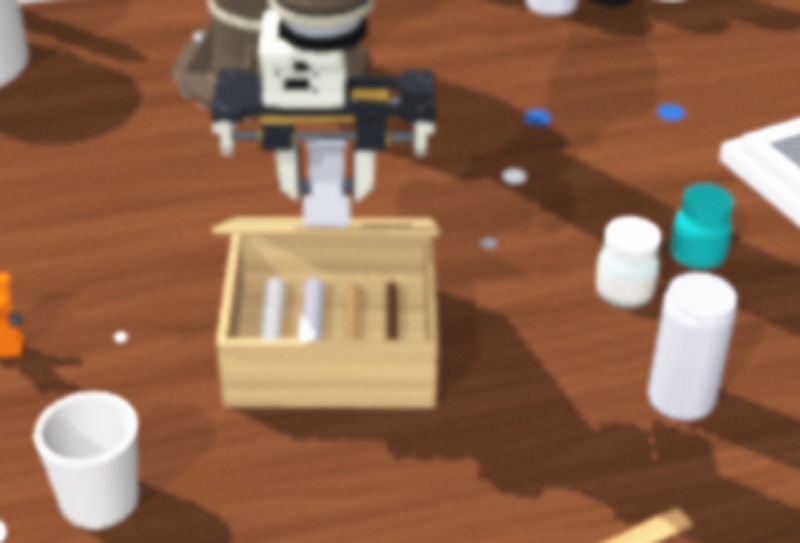

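The lid is held open steadily at about 35° by the clamp. The tub, jar and can are untouched, so I'm handing in.

```bash
python3 -c "
from station import robot
print(robot.sign_off())"
```

```text
the job is handed in; nothing more can be done
None
```

I clipped the grey clamp over the middle of the lip and let go. Then I pinched it by its barrel ends alone, lifted the lid to about 35° and handed the job in while holding it there, at about 19 s of the 61 s.

**Last checks:**
- **Lid angle:** about 35°, read from the free edge's corners (34.5° and 35.3°).
- **Clamp:** the barrel is within a pixel of where it should be when fully down on the lip. The jaw angle itself I could only judge by eye.
- **Grip:** the fingers measured 47.8 mm apart on the 48 mm barrel, and the arm was still.
- **Contact:** the pictures show the fingers clear of the lid and lip.
- **Bystanders:** the jar, tub and can look unmoved in the last picture, though I did not measure their positions.

**What disagreed:**
- **Tool height:** in the pictures the gripper sat about 31 mm higher than its reported height. My first attempt to grip the clamp closed on air because of it; after that I worked from the height seen in the pictures.
- **Lip position:** while clipping on, the clamp pressed sideways on the lip with about 6 N, so I moved it back about 7 mm before seating it.
- **Sideways force:** a steady 3–4 N sideways on the tool remained at the end.

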